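# Turn the tray of a honey gift box round in its sleeve

### The job

The honey gift box on the parcel counter was packed back to front: its tray sticks out of the cardboard sleeve dipper end first, with the two jars towards the closed end. Slide the tray right out, turn it end for end, and slide it fully home again, flush, dipper end first, so that the jars sit under the window beside the open end; keep the tray level and right way up all the time, because the jars sit loose in it. Leave the sleeve lying about where it is with its two small parcels still stacked on it, and do not disturb the other things on the counter.

Things in the scene. Friction and masses are not known exactly. Their poses are not given: they have to be found in the camera images.
- sleeve: Brown cardboard sleeve, loose, 163 long (x) x 72 wide (y) x 52 high, board 3 thick, 0.18 kg. Open only at its -x end (mouth, facing roughly world +y, robot's left), closed at +x. Inside 160 deep x 66 wide x 46 high, its floor 3 above the counter. A window 72 x 48 is cut in the top, 16 to 88 behind the mouth. Origin: centre of underside, z up.
- mouth (a point): Centre of the sleeve's mouth, in the plane of its open end, 26 mm above the counter.
- tray: Open dark-card tray, 160 long (x) x 62 wide (y) x 40 high, stiff sides, flat underside, 0.32 kg. Two round jars with lids (44 across, below the rim) stand at its -x end, a small wooden dipper at +x; it balances 18 mm from its middle towards the jars. Starts in the sleeve reversed (its +x along the sleeve's -x), dipper end 40 to 60 out of the mouth. Origin: centre of underside.
- jar_end (a point): Middle of the tray's end face at the jar end, 20 mm above its underside. When the tray is right it has its +x along the sleeve's +x and this face is flush with the mouth just as the other end meets the closed end.
- dipper_end (a point): Middle of the tray's end face at the dipper end, 20 mm above its underside. In the sleeve the tray has 2 mm play each side and 6 mm in height, and slides by hand with a few newtons.
- parcel_low: Small taped carton 62 x 64 x 28 high, 0.11 kg, lying loose on top of the sleeve near its closed end, clear of the window. Origin: centre of its underside.
- parcel_top: Smaller carton 50 x 48 x 22 high, 0.06 kg, loose on parcel_low, so that the stack tops out about 102 mm above the counter. Origin: centre of its underside.
- packed_box: A second such gift box, already closed and right, jars in its window (163 x 72 x 52 high); it lies well to the left. Leave it. Origin: centre of its underside, long along its x.
- honey_jar: Single jar of honey, 60 across, 70 high, standing beside the sleeve on its far side. Leave it. Origin: centre of its base.
- stamp: Self-inking stamp, 62 x 32 x 62 high, standing beside the sleeve on its near side (towards the robot). Leave it. Origin: centre of its base.
- tape_roll: Roll of parcel tape lying flat, 110 across, 48 high, to the right. Leave it. Origin: centre of its underside.
- return_parcel: Taped carton 120 x 90 x 60 high, to the right. Leave it. Origin: centre of its underside.
There are look-alikes about, which are no part of the job. What is shaped like the sleeve but purple or turquoise is not meant.

How it is judged:
By the outcome, as a careful person would: the job done as asked, in the order asked, and still so for the second after the job is handed in, with the robot touching nothing.
It also fails if it takes over 72 s, if anything falls off the work surface, if the arm or the gripper's body presses on something with over 40 N, if the wrist force passes 120 N, or if a joint passes its speed limit or range.

### The arm

A 7-joint arm with a two-finger parallel gripper is mounted at the origin on the work surface. World frame = base frame: x ahead of the robot, y to its left, z up, the work surface at z = 0. Lengths are in m, angles in rad, forces in N, time in s.
With the tool pointing down it reaches from about 0.35 to 0.9 m from the base axis. Payload 8.1 kg.
Tool frame: the origin (TCP) lies midway between the tips of the shut fingers; the grasp point (between the pads) lies 19 mm behind it (robot.grip_depth is the distance from the TCP to the grasp point, in m); z points along the fingers, x is the direction in which the jaws open and shut, and the axes are right-handed (so a half turn about z gives the same grasp; the last joint's range is limited). The gripper opens to 85 mm and grips with 20 to 120 N. Pads are 22 mm wide; open, the fingers measure 114 mm over their backs; the gripper's body (76 mm by 85 mm) begins 54 mm behind the grasp point. The pads swing forward as they close: fully open they stand 13 mm farther back than shut.
Start: joints at [1.069, 0.434, 0.025, 1.573, -0.012, 1.134, -0.075], TCP at [0.243, -0.576, 0.231] pointing down, gripper open.
Joint ranges: [-2.62, 2.62], [-0.44, 2.09], [-1.27, 1.32], [0.08, 2.57], [-1.32, 4.46], [0.12, 2], [-2.74, 2.74]. Speed limits (rad/s): [2.22, 2.22, 3.01, 3.01, 3.14, 3.14, 3.14].

### API

Orientations are given as a unit quaternion [w, x, y, z].
In Python, from cell import sensors, optics, sign_off, spotter, robot gives the robot as it stands. The module is installed in compiled form; this text tells all that it offers.
- The arm moves only by the tool move_arm, never from a script. Its argument "increments" is a list of rows, each an object of numbers: "jaw": the closure, from -1 (fully open) to 1 (shut); "tx", "ty", "tz": the shift along the world's x, y, z each as a share of 4 cm, from -1 to 1; "twist": the turn about the world's z as a share of 0.12 rad, from -1 to 1. A call has 1 to 10 rows; each row shifts and turns the commanded pose from where the row before left it; what a row does not reach is not made up. A row lasts 1/10 s, in which the tool goes at most 50 mm and 8.59 degrees, less where a joint would pass 70% of its speed; a pose out of reach is approached as far as the arm can. A call with a number of a shift or a turn outside -1 to 1 is refused whole. A call with a gripper value outside its range is refused whole. The fingers move at their own pace and stop on an object; "newtons" is the grip in N (left out, the last holds). Time passes only in rows, so rows that do not move let the fingers close. It gives the time, the measured TCP pose, the force and the opening at its end, in the units of the state.
- sensors.read_state(): the state, without advancing time (a new reading comes with each control period).
- optics.grab_frame(name): name is "side" or "top" or "wrist"; returns (picture, depth): 420x560x3 uint8, red, green, blue; 420x560 float32, m along the optical axis (not along the pixel's ray), 0 where there is no reading.
- optics.calibration(name): a dict with "fx", "fy", "cx", "cy" (pixels), "R" (3x3) and "t" (3): a world point X has camera coordinates R X + t; the wrist camera has in their place "hand_eye" (4x4, takes a point from camera to tool coordinates, whose origin is the TCP and whose axes are the tool frame's). Camera axes: x right, y down, z forward; pixel columns grow to the right and rows downward; lengths in m; the calibration is good to about 2 mm. The wrist camera is an equidistant fisheye: a pixel r from the principal point sees the ray r / f radians off the axis. A picture is of the moment at which its call begins: read the wrist's pose just before it. calibration takes no time and is no camera call.
- sign_off(): hands the job in, once; it reports no verdict.
Trained networks look in the newest picture that a camera, given by its name, has taken for a name from the list of things; names that differ only in an ending like _2 or _b are one class to them, and where a whole thing is asked for, a point or a joint stands for the part that bears it (a point fixed in the world has none). Each returns a list of dicts, best first, with "p" (0 to 1); they miss things now and then, are a little off and sometimes report something else, mostly with a low value. They report only what shows in the picture. A call takes as long as a camera call. They do not tell look-alikes from the thing itself.
- spotter.masks_of(camera, query): "region" (420x560 bool, what is visible of it).
- spotter.tip_of(camera, query): "location" ([x, y, z] in m, in world coordinates, good to about 4 mm: a listed point, or the origin of a listed thing).
The state is a dict: "t": time; "joints": joint angles; "joint_velocities": joint speeds; "effort": joint torques, N m; "position": TCP position; "tool_rot": TCP orientation; "force": force on the tool from outside, world axes, zero at the start; "wrist_torque": the same for the moment, N m; "gripper_width": finger opening in m.
Only numpy, scipy, OpenCV 4.12 (cv2) and the standard library are available. Lean on these libraries where they do the work, as an engineer would, in place of code of your own. Each camera call takes 0.05 s, during which the arm holds its last target.

## Working session

There is one attempt and no reset: what is moved stays moved. The work goes in short steps, Python scripts to look and compute and a tool call to move; the robot and the scene stay as the last step left them, time stands still between calls to the robot, and variables do not carry over. Pictures are saved under pics/ and viewed, and the job is handed in when it is done.

Besides the shell and the picture viewer there is one more tool, called after "Request:" as name([rows], argument=value, ...), one row to a line, values as JSON. move_arm: Moves the arm, as the interface text tells. Shift numbers are shares of 4 cm and turn numbers shares of 0.12 rad, none past 1 either way. Its arguments: {"type":"object","properties":{"increments":{"type":"array","items":{"type":"object","properties":{"jaw":{"type":"number"},"tx":{"type":"number","minimum":-1,"maximum":1},"ty":{"type":"number","minimum":-1,"maximum":1},"tz":{"type":"number","minimum":-1,"maximum":1},"twist":{"type":"number","minimum":-1,"maximum":1}}}},"newtons":{"type":"number"}},"required":["increments"]}

```bash
mkdir -p pics; ls; python3 - <<'E'
from cell import sensors, optics, spotter, robot
import cv2
s=sensors.read_state(); print({k:(v if not hasattr(v,'round') else v) for k,v in s.items()})
for n in ("top","side"):
    p,d=optics.grab_frame(n); cv2.imwrite(f"pics/{n}0.png",p[:,:,::-1])
    c=optics.calibration(n); print(n,{k:(v.tolist() if hasattr(v,'tolist') else v) for k,v in c.items()})
print([a for a in dir(robot) if a[0]!='_'])
E
```

```text
pics
{'t': 0.0, 'joints': array([ 1.06942318,  0.435218  ,  0.02495274,  1.57410746, -0.01159938,
        1.13401563, -0.07507486]), 'joint_velocities': array([-0.00034967, -0.0007618 , -0.00181728, -0.00119925, -0.00017814,
        0.00043043, -0.0006192 ]), 'effort': array([ 5.48598127e-04, -6.70478725e+01,  1.02493510e+00, -3.16222572e+01,
        1.55130343e-02,  1.23548965e-02, -2.09455919e-05]), 'position': array([ 0.24243617, -0.57550171,  0.23052483]), 'tool_rot': array([-3.84688317e-04,  8.33145557e-01, -5.53053196e-01, -7.03471519e-04]), 'force': array([-0.34151553,  0.28953651, -0.11095809]), 'wrist_torque': array([-0.01717635,  0.03131061,  0.05879243]), 'gripper_width': 0.085247716296127}
top {'fx': 535.1215176459953, 'fy': 535.1215176459953, 'cx': 279.02468507241974, 'cy': 208.08266705381385, 'R': [[-0.026233290430703528, -0.9995401475699389, -0.015208808929151087], [-0.9910043422346357, 0.02800052323101671, -0.13086773617238853], [0.1312334109336298, 0.011638904357986686, -0.9912831723377891]], 't': [0.00889975891966536, 0.5262974792780899, 1.519954503781985]}
side {'fx': 434.24274122250375, 'fy': 434.24274122250375, 'cx': 277.0443815670099, 'cy': 215.45739234012098, 'R': [[-0.8784083126280424, -0.47767344113176774, -0.015063862163819847], [-0.33540418175715736, 0.6386260095118323, -0.6925755228383429], [0.34044510741934103, -0.6033116140207546, -0.7211880650855953]], 't': [0.4616966702271761, 0.22485473717880725, 0.8703752482611886]}
['IKError', 'grip_depth']
```

View pics/top0.png

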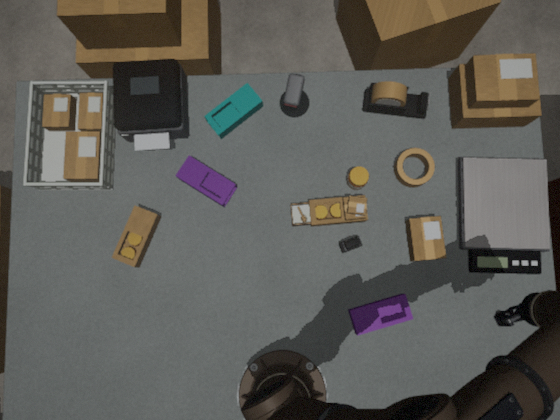

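View pics/side0.png

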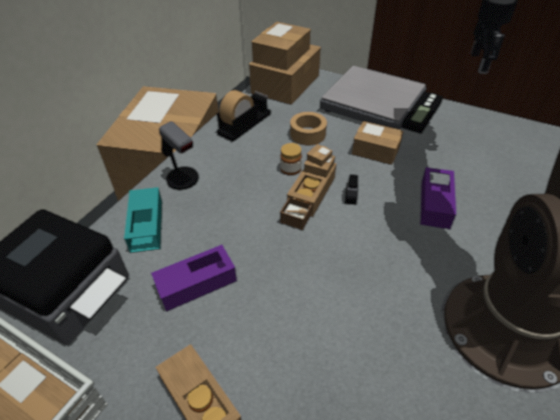

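In the top picture, the brown sleeve with its stacked parcels is at about (338,210). The tray and dipper stick out of it to the left at (300,214). The closed brown box at (135,236) is packed_box, and the purple ones at (207,181) and (380,313) and the turquoise one at (234,110) are look-alikes. Only the one at (338,210) has the protruding tray and the parcel stack. I'll confirm it in a crop and measure.

```bash
cat > h.py <<'E'
from cell import sensors, optics, spotter, robot
import cv2, numpy as np
def cloud(name,d):
    c=optics.calibration(name); v,u=np.indices(d.shape)
    P=np.stack([(u-c['cx'])/c['fx']*d,(v-c['cy'])/c['fy']*d,d],-1)
    return (P-np.array(c['t']))@np.array(c['R'])
def proj(name,X):
    c=optics.calibration(name); q=np.array(c['R'])@np.array(X)+np.array(c['t'])
    return q[0]/q[2]*c['fx']+c['cx'],q[1]/q[2]*c['fy']+c['cy']
E
python3 - <<'E'
from h import *
np.set_printoptions(precision=4,suppress=True)
p,d=optics.grab_frame("top"); np.savez("top0",p=p,d=d)
crop=cv2.resize(p[150:270,270:430],(800,600),interpolation=cv2.INTER_CUBIC); cv2.imwrite("pics/crop0.png",crop[:,:,::-1])
for q in ["sleeve","mouth","tray","jar_end","dipper_end","parcel_low","parcel_top","honey_jar","stamp"]:
    r=spotter.tip_of("top",q); print(q,[(round(a['p'],2),np.round(a['location'],4),np.round(proj("top",a['location']),0)) for a in r[:4]])
X=cloud("top",d)
for r in spotter.masks_of("top","tray")[:2]:
    m=r['region']; print("tray",r['p'],m.sum(),np.argwhere(m).mean(0))
for r in spotter.masks_of("top","sleeve")[:6]:
    m=r['region']; print("sleeve",r['p'],m.sum(),np.argwhere(m).mean(0), np.median(X[m],0))
m=(X[...,2]>.02)&(X[...,2]<.2)
m[:150]=0;m[270:]=0;m[:,:270]=0;m[:,430:]=0
print(sensors.read_state()['t'])
E
```

```text
sleeve [(0.73, array([ 0.2165, -0.2842,  0.0001]), array([379., 313.])), (0.71, array([ 0.8297,  0.1212, -0.0024]), array([235., 112.])), (0.67, array([0.6166, 0.2042, 0.0012]), array([208., 182.])), (0.64, array([ 0.5186, -0.1735, -0.0005]), array([336., 211.]))]
mouth [(0.96, array([0.5663, 0.1378, 0.026 ]), array([230., 196.])), (0.87, array([ 0.5111, -0.0973,  0.0263]), array([311., 213.])), (0.69, array([ 0.2434, -0.3603,  0.0267]), array([406., 304.])), (0.67, array([0.7804, 0.1861, 0.0282]), array([213., 126.]))]
tray [(0.78, array([ 0.512 , -0.1166,  0.0006]), array([317., 213.]))]
jar_end [(0.85, array([ 0.5225, -0.1996,  0.0234]), array([346., 208.])), (0.69, array([ 0.5289, -0.2274,  0.0785]), array([357., 203.]))]
dipper_end [(0.87, array([ 0.512 , -0.0378,  0.0237]), array([290., 213.]))]
parcel_low [(0.54, array([ 0.5202, -0.2246,  0.05  ]), array([355., 207.]))]
parcel_top [(0.56, array([ 0.5252, -0.229 ,  0.079 ]), array([358., 204.]))]
honey_jar [(0.83, array([ 0.6134, -0.2318, -0.0018]), array([354., 179.]))]
stamp [(0.26, array([ 0.6083, -0.2331, -0.0023]), array([355., 180.])), (0.21, array([ 0.5168, -0.1161,  0.002 ]), array([317., 212.]))]
tray 0.8 840 [212.7857 313.8417]
sleeve 0.87 1630 [314.1564 381.1   ] [ 0.2162 -0.2874  0.0497]
sleeve 0.87 1443 [181.0194 206.3278] [0.6134 0.2067 0.049 ]
sleeve 0.79 1649 [110.6659 234.5331] [0.8254 0.1189 0.047 ]
sleeve 0.78 648 [213.1235 330.1836] [ 0.4946 -0.1528  0.0503]
0.7
```

View pics/crop0.png

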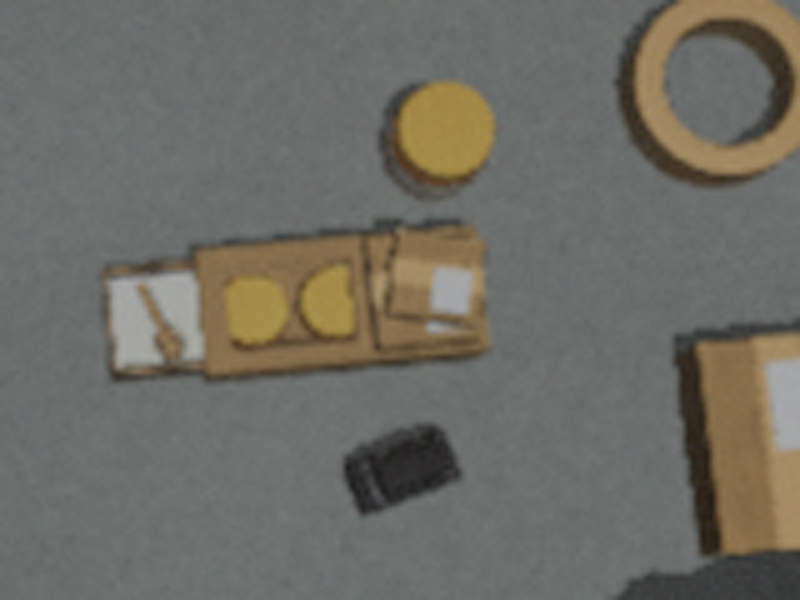

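```bash
cat > fit.py <<'E'
from h import *
def rect(name,d,zlo,zhi,box):
    X=cloud(name,d); x0,x1,y0,y1=box
    m=(X[...,2]>zlo)&(X[...,2]<zhi)&(X[...,0]>x0)&(X[...,0]<x1)&(X[...,1]>y0)&(X[...,1]<y1)&(d>0)
    pts=X[m]; r=cv2.minAreaRect(pts[:,:2].astype(np.float32)*1000)
    return r,pts,m
E
python3 - <<'E'
from fit import *
np.set_printoptions(precision=4,suppress=True)
z=np.load("top0.npz"); d=z['d']
X=cloud("top",d)
for name,lo,hi,box in [("sleeve top",.044,.058,(.4,.62,-.3,0)),("tray rim",.036,.0475,(.4,.62,-.092,0)),("parcels",.07,.09,(.4,.62,-.3,-.1)),("ptop",.092,.12,(.4,.62,-.3,-.1)),("all",.012,.2,(.44,.57,-.3,0)),("honey",.05,.09,(.56,.68,-.3,-.15)),("stamp",.03,.09,(.38,.46,-.25,-.1))]:
    r,pts,m=rect("top",d,lo,hi,box); print(name,len(pts),np.round(r[0],1),np.round(r[1],1),round(r[2],2),pts[:,2].mean())
b=(.42,.6,-.12,-.02)
m=(X[...,2]>.01)&(X[...,0]>.42)&(X[...,0]<.6)&(X[...,1]>-.12)&(X[...,1]<-.02)
for row in range(200,226): 
    print(row,[ (int(1000*X[row,c,2])) for c in range(286,372,2)])
print(X[213,286],X[200,330],X[226,330])
E
```

```text
sleeve top 621 [ 524.9 -158.4] [220.4 209.8] 70.33 0.05082903787087634
tray rim 73 [507.3 -65. ] [63.5 50. ] 0.82 0.041158924989100724
parcels 302 [ 550.4 -223.1] [ 69.2 140. ] 85.91 0.07743962844729996
ptop 318 [ 520.  -223.9] [50.1 49.8] 81.52 0.10162638191440153
all 1914 [ 492.3 -150. ] [114.  216.7] 3.48 0.052978131879229715
honey 322 [ 607.4 -237.1] [54.1 56.1] 33.56 0.06828181359533893
stamp 169 [ 416.3 -207.3] [26.4 55.7] 17.45 0.05731048209611296
200 [-3, -4, -1, -4, -5, 0, 1, -4, 3, -1, -3, -1, 46, 48, 52, 51, 53, 61, 48, 52, 53, 53, 54, 54, 50, 50, 47, 53, 53, 81, 83, 87, 106, 105, 102, 105, 98, 102, 96, 101, 100, 1, -6]
201 [4, 4, 0, 0, -2, -1, 5, -1, 5, 0, -7, 0, 45, 52, 54, 53, 55, 50, 53, 52, 50, 55, 44, 56, 50, 49, 52, 52, 57, 75, 77, 78, 101, 105, 102, 94, 101, 96, 93, 102, 98, 0, -1]
202 [-1, 0, -5, 0, 3, -4, -4, 1, -1, -6, -5, -3, 49, 53, 45, 52, 50, 50, 53, 49, 51, 53, 51, 51, 48, 23, 17, 53, 51, 76, 81, 86, 103, 96, 98, 99, 100, 101, 101, 105, 103, 0, 3]
203 [-7, -7, -3, -8, 3, -1, 6, 37, 38, 44, 45, 44, 45, 55, 46, 54, 44, 51, 49, 21, 24, 23, 26, 25, 19, 21, 29, 
[... 3337 characters left out ...]
 28, 16, 16, 19, 51, 50, 50, 49, 50, 48, 57, 53, 56, 48, 55, 59, 49, 52, 49, 53, 50, 43, 45, 38, 26, 29, 12, 7, 2, -5, -2, -1, 0, -1]
223 [1, 0, 3, 12, 21, 22, 20, 25, 20, 39, 46, 48, 41, 49, 53, 57, 47, 44, 55, 51, 43, 52, 52, 51, 41, 35, 39, 29, 21, 21, 10, 5, 4, -1, -4, -1, -5, 0, -8, -2, 0, 2, -2]
224 [0, 0, 0, 5, 38, 41, 42, 36, 42, 41, 29, 29, 24, 49, 47, 48, 51, 56, 45, 40, 42, 32, 30, 19, 18, 5, 5, 0, -6, -3, 4, 0, -1, 2, 0, -1, -1, -2, -7, 0, 2, -1, -4]
225 [-5, 0, 2, 0, 38, 34, 22, 19, 17, 5, -3, -4, 2, 42, 37, 28, 29, 26, 16, 17, 9, 0, 0, 1, -2, 5, 2, 0, 0, 2, -5, -3, 3, -6, 0, 2, 3, -7, 3, 8, -3, 3, -3]
[ 0.5157 -0.0253 -0.0004] [ 0.543  -0.1525  0.0542] [ 0.4738 -0.1546 -0.0053]
```

Request:
move_arm([
  {"tx":0.5,"ty":0.8,"twist":0.8,"jaw":-1},
  {"tx":0.5,"ty":1,"twist":0.8},
  {"tx":0.5,"ty":1,"twist":0.8},
  {"tx":0.5,"ty":1,"twist":0.8},
  {"tx":0.5,"ty":1,"twist":0.8},
  {"tx":0.5,"ty":1,"twist":0.8},
  {"tx":0.5,"ty":1,"twist":0.8},
  {"tx":0.5,"ty":1,"twist":0.8},
  {"tx":0.5,"ty":1,"twist":0.8},
  {"tx":0.5,"ty":1,"twist":0.8},
])

```text
validation failed for argument at $.in...
```

Request:
move_arm([
  {"tx":0.5,"ty":1,"twist":0.8},
  {"tx":0.5,"ty":1,"twist":0.8},
  {"tx":0.5,"ty":0.8,"twist":0.8},
  {"tx":0.2,"ty":0.3,"twist":0.2},
  {},
])

```text
validation failed for argument at $.in...
```

```bash
cat >> h.py <<'E'
from scipy.spatial.transform import Rotation as Ro
def toolpose():
    s=sensors.read_state(); q=np.array(s['tool_rot']); R=Ro.from_quat(q[[1,2,3,0]]).as_matrix()
    T=np.eye(4);T[:3,:3]=R;T[:3,3]=s['position']; return T,s
def st():
    T,s=toolpose(); x=T[:3,0]
    print("t",round(s['t'],2),"pos",np.round(s['position'],4),"yaw",round(np.degrees(np.arctan2(x[1],x[0])),2),"tilt",np.round(T[:2,2],4),"w",round(s['gripper_width'],4),"F",np.round(s['force'],2),"j",np.round(s['joints'],2)); return s
def wrist(save=None):
    T,s=toolpose(); p,d=optics.grab_frame("wrist"); c=optics.calibration("wrist")
    if save: cv2.imwrite(f"pics/{save}.png",p[:,:,::-1])
    return T@np.array(c['hand_eye']),p,d,c
def wproj(Tc,c,X):
    q=(np.linalg.inv(Tc)@np.append(X,1))[:3]; th=np.arctan2(np.hypot(q[0],q[1]),q[2]); n=q[:2]/np.hypot(q[0],q[1])
    return np.array([c['cx']+c['fx']*th*n[0],c['cy']+c['fy']*th*n[1]])
def wplane(Tc,c,uv,z):
    "pixels -> world points on plane z"
    uv=np.atleast_2d(uv).astype(float); e=np.stack([(uv[:,0]-c['cx'])/c['fx'],(uv[:,1]-c['cy'])/c['fy']],1)
    th=np.hypot(e[:,0],e[:,1]); n=e/np.maximum(th,1e-9)[:,None]
    ray=np.concatenate([n*np.sin(th)[:,None],np.cos(th)[:,None]],1)@Tc[:3,:3].T; o=Tc[:3,3]
    return o+ray*((z-o[2])/ray[:,2])[:,None]
def wrectify(Tc,p,c,x0,x1,y0,y1,z,res=0.0005):
    "bird view on plane z: image up=+x, left=+y"
    xs=np.arange(x1,x0,-res); ys=np.arange(y1,y0,-res); YY,XX=np.meshgrid(ys,xs)
    Q=np.stack([XX,YY,np.full_like(XX,z)],-1).reshape(-1,3); q=(Q-Tc[:3,3])@Tc[:3,:3]
    r=np.hypot(q[:,0],q[:,1]); th=np.arctan2(r,q[:,2]); k=th/np.maximum(r,1e-9)
    mu=(c['cx']+c['fx']*k*q[:,0]).reshape(XX.shape).astype(np.float32); mv=(c['cy']+c['fy']*k*q[:,1]).reshape(XX.shape).astype(np.float32)
    return cv2.remap(p,mu,mv,cv2.INTER_CUBIC)
E
python3 - <<'E'
from h import *
st(); Tc,p,d,c=wrist("w1"); print(np.round(c['hand_eye'],3).tolist(),c['fx'],c['cx'],c['cy'],d.min(),d.max())
np.savez("w1",Tc=Tc,p=p,d=d)
E
```

```text
t 0.7 pos [ 0.2427 -0.576   0.2313] yaw -67.16 tilt [ 0.     -0.0001] w 0.0853 F [-0.22  0.2  -0.4 ] j [ 1.07  0.43  0.03  1.57 -0.01  1.13 -0.08]
[[1.0, -0.0, -0.001, 0.0], [0.0, 0.957, 0.291, -0.074], [0.001, -0.291, 0.957, -0.142], [0.0, 0.0, 0.0, 1.0]] 325.19226210127806 278.96395781650295 207.8106034047615 0.0 1.6043903
```

View pics/w1.png

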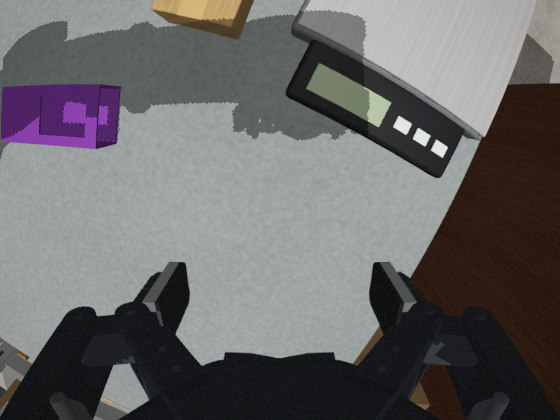

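Request:
move_arm([
  {"jaw":-1,"tx":0.5,"ty":0.8,"tz":0,"twist":0.8},
])

```text
t: 0.85
position: [0.2589, -0.5474, 0.2311]
tool_rot: [0.002, 0.857, -0.515, -0.0]
force: [0.7, -0.6, 0.1]
gripper_width: 0.0852
```

Request:
move_arm([
  {"jaw":-1,"tx":0.5,"ty":1,"tz":0,"twist":0.8},
  {"jaw":-1,"tx":0.5,"ty":1,"tz":0,"twist":0.8},
  {"jaw":-1,"tx":0.5,"ty":1,"tz":0,"twist":0.8},
  {"jaw":-1,"tx":0.5,"ty":1,"tz":0,"twist":0.8},
  {"jaw":-1,"tx":0.5,"ty":1,"tz":0,"twist":0.8},
  {"jaw":-1,"tx":0.5,"ty":1,"tz":0,"twist":0.8},
  {"jaw":-1,"tx":0.5,"ty":1,"tz":0,"twist":0.8},
  {"jaw":-1,"tx":0.5,"ty":1,"tz":0,"twist":0.8},
  {"jaw":-1,"tx":0.5,"ty":1,"tz":0,"twist":0.8},
  {"jaw":-1,"tx":0.5,"ty":1,"tz":0,"twist":0.8},
])

```text
t: 1.85
position: [0.4633, -0.1424, 0.2317]
tool_rot: [0.0, 0.998, -0.056, 0.0]
force: [-0.3, 0.4, 0.1]
gripper_width: 0.0853
```

Request:
move_arm([
  {"jaw":-1,"tx":0.5,"ty":1,"tz":0,"twist":0.8},
  {"jaw":-1,"tx":0.5,"ty":0.8,"tz":0,"twist":0.8},
  {"jaw":-1,"tx":0.2,"ty":0.3,"tz":0,"twist":0.2},
  {"jaw":-1,"tx":0,"ty":0,"tz":0,"twist":0},
])

```text
t: 2.25
position: [0.5116, -0.0578, 0.2314]
tool_rot: [-0.001, 0.999, 0.052, 0.0]
force: [0.7, -0.2, 0.4]
gripper_width: 0.0855
```

```bash
python3 - <<'E'
from h import *
st(); Tc,p,d,c=wrist("w2"); np.savez("w2",Tc=Tc,p=p,d=d)
E
```

```text
t 2.25 pos [ 0.5116 -0.0578  0.2314] yaw 5.93 tilt [0.0006 0.001 ] w 0.0855 F [ 0.66 -0.18  0.39] j [ 0.39  0.3  -0.49  1.81  0.16  1.07 -0.05]
```

View pics/w2.png

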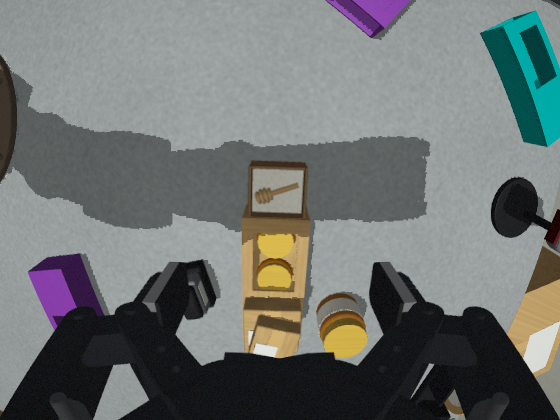

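The wrist picture shows the dipper tray end at about (277,190), the sleeve mouth at row 218, the jars in the window at (276,258), and the honey jar at (342,320) on the far side. The stamp is at (200,285) on the near side.

```bash
python3 - <<'E'
from h import *
z=np.load("w2.npz"); Tc,p,d=z['Tc'],z['p'],z['d']; c=optics.calibration("wrist")
a=wrectify(Tc,p,c,.45,.57,-.27,0,.043); b=wrectify(Tc,p,c,.45,.57,-.27,0,.052)
im=np.vstack([a,b]); 
cv2.imwrite("pics/r2.png",cv2.resize(im[:,:,::-1],None,fx=1.2,fy=1.2)); print(im.shape)
E
```

```text
(480, 540, 3)
```

View pics/r2.png

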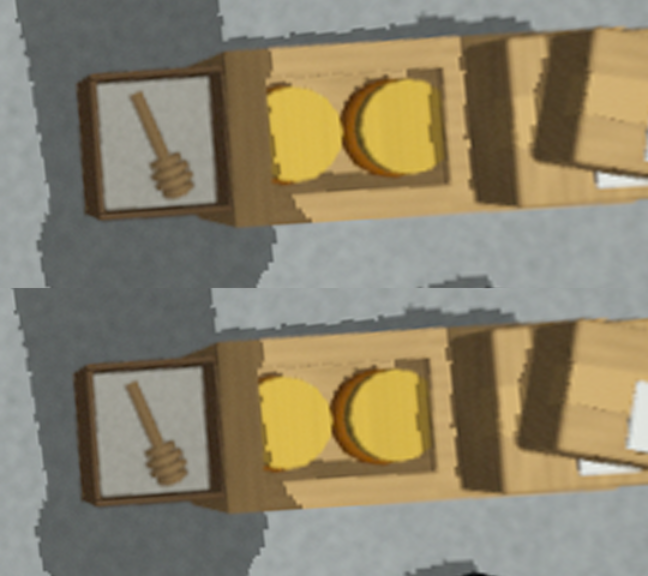

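```bash
python3 - <<'E'
from h import *
z=np.load("w2.npz"); Tc,p,d=z['Tc'],z['p'],z['d']; c=optics.calibration("wrist")
print(Tc[:3,3])
a=wrectify(Tc,p,c,.46,.56,-.13,-.02,.043,.0002)
for k in range(0,500,50): a[k]=(255,0,0)
for k in range(0,550,50): a[:,k]=(255,0,0)
cv2.imwrite("pics/r3.png",a[:,:,::-1]); 
b=wrectify(Tc,p,c,.46,.56,-.2,-.08,.052,.0002)
for k in range(0,500,50): b[k]=(255,0,0)
for k in range(0,600,50): b[:,k]=(255,0,0)
cv2.imwrite("pics/r4.png",b[:,:,::-1])
E
```

```text
[0.5043491  0.01586293 0.37335764]
```

View pics/r3.png

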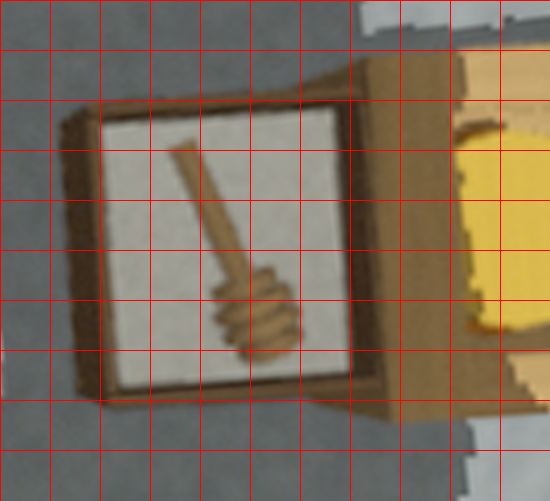

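View pics/r4.png

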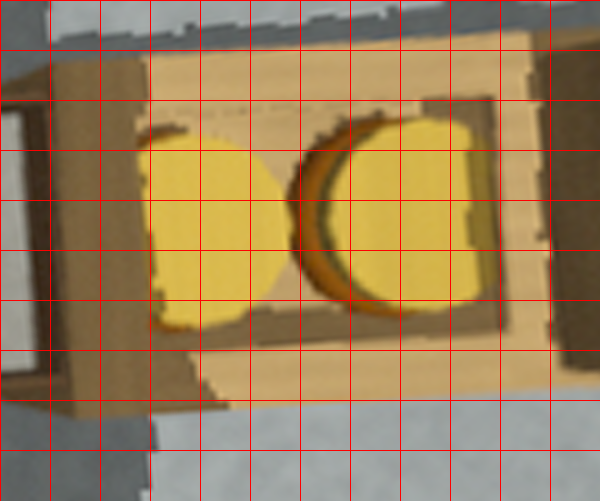

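The tray's dipper end is centred at about (0.509, -0.0395) with yaw about 3.3°. The mouth is centred at about (0.512, -0.0925), so the tray sticks out 53 mm. I'll descend over the protruding part.

Request:
move_arm([
  {"jaw":-1,"tx":-0.02,"ty":-0.19,"tz":-0.6,"twist":-0.36},
  {"jaw":-1,"tx":0,"ty":0,"tz":-1,"twist":0},
  {"jaw":-1,"tx":0,"ty":0,"tz":-1,"twist":0},
  {"jaw":-1,"tx":0,"ty":0,"tz":-1,"twist":0},
  {"jaw":-1,"tx":0,"ty":0,"tz":-0.6,"twist":0},
  {"jaw":-1,"tx":0,"ty":0,"tz":0,"twist":0},
])

```text
t: 2.9
position: [0.5067, -0.0697, 0.0605]
tool_rot: [0.0, 1.0, 0.027, -0.003]
force: [0.0, -0.7, -0.4]
gripper_width: 0.0855
```

```bash
python3 - <<'E'
from h import *
st(); Tc,p,d,c=wrist("w3"); np.savez("w3",Tc=Tc,p=p,d=d)
E
```

```text
t 2.9 pos [ 0.5067 -0.0697  0.0605] yaw 3.06 tilt [-0.0065 -0.0006] w 0.0855 F [ 0.05 -0.68 -0.37] j [ 0.33  0.51 -0.4   2.    0.3   0.7  -0.21]
```

View pics/w3.png

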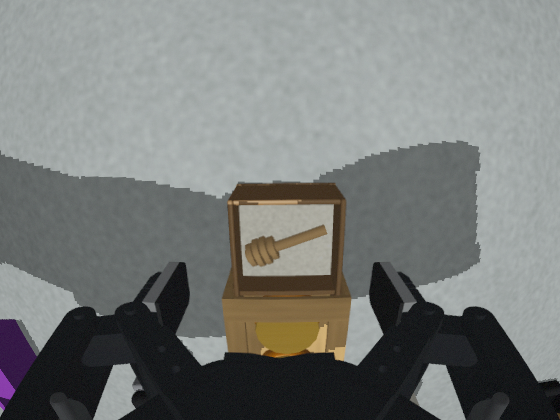

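Request:
move_arm([
  {"jaw":-1,"tx":0,"ty":0,"tz":0,"twist":0},
  {"jaw":-1,"tx":0,"ty":0,"tz":0,"twist":0},
])

```text
t: 3.15
position: [0.5109, -0.0682, 0.065]
tool_rot: [0.0, 1.0, 0.028, 0.001]
force: [0.1, -0.2, 0.3]
gripper_width: 0.0856
```

```bash
python3 - <<'E'
from h import *
st(); Tc,p,d,c=wrist("w4"); np.savez("w4",Tc=Tc,p=p,d=d)
a=wrectify(Tc,p,c,.46,.56,-.13,-.02,.043,.0002)
for k in range(0,500,50): a[k]=(255,0,0)
for k in range(0,550,50): a[:,k]=(255,0,0)
cv2.imwrite("pics/r5.png",a[:,:,::-1]); 
E
```

```text
t 3.15 pos [ 0.5109 -0.0682  0.065 ] yaw 3.19 tilt [ 0.0028 -0.0006] w 0.0856 F [ 0.07 -0.18  0.29] j [ 0.33  0.5  -0.41  1.99  0.3   0.7  -0.21]
```

View pics/r5.png

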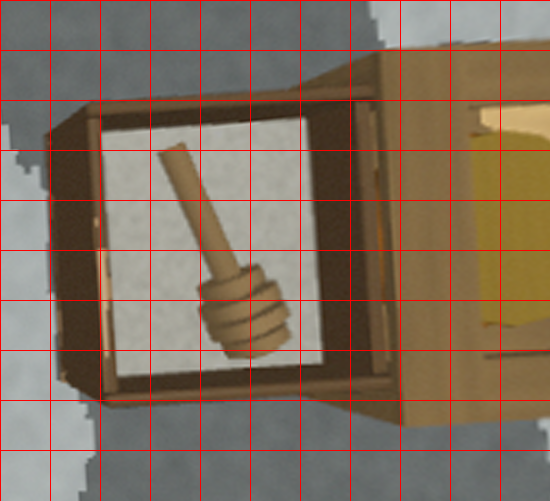

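Request:
move_arm([
  {"jaw":-1,"tx":0,"ty":0.05,"tz":-0.6,"twist":0},
  {"jaw":-1,"tx":0,"ty":0,"tz":-0.6,"twist":0},
  {"jaw":-1,"tx":0,"ty":0,"tz":-0.35,"twist":0},
  {"jaw":-1,"tx":0,"ty":0,"tz":0,"twist":0},
  {"jaw":-1,"tx":0,"ty":0,"tz":0,"twist":0},
])

```text
t: 3.7
position: [0.5105, -0.0656, 0.0022]
tool_rot: [0.0, 1.0, 0.028, 0.001]
force: [-0.3, -0.1, 0.8]
gripper_width: 0.0851
```

```bash
python3 - <<'E'
from h import *
st(); Tc,p,d,c=wrist("w5")
E
```

```text
t 3.7 pos [ 0.5105 -0.0656  0.0022] yaw 3.25 tilt [ 0.0011 -0.0001] w 0.0851 F [-0.26 -0.09  0.75] j [ 0.28  0.6  -0.35  2.03  0.37  0.57 -0.27]
```

View pics/w5.png

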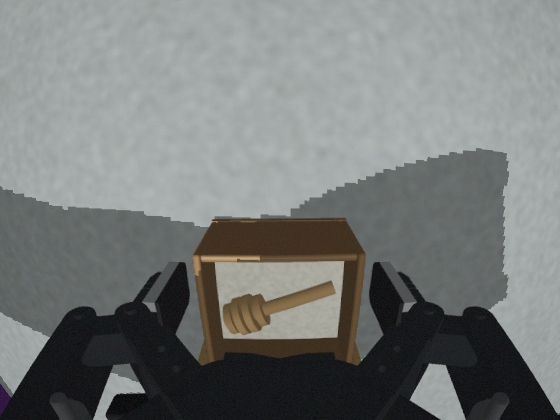

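Request:
move_arm([
  {"jaw":1,"tx":0,"ty":0,"tz":0,"twist":0},
  {"jaw":1,"tx":0,"ty":0,"tz":0,"twist":0},
  {"jaw":1,"tx":0,"ty":0,"tz":0,"twist":0},
  {"jaw":1,"tx":0,"ty":0,"tz":0,"twist":0},
], newtons=60)

```text
t: 4.15
position: [0.5106, -0.0657, 0.0025]
tool_rot: [0.0, 1.0, 0.028, 0.001]
force: [-1.7, 0.3, 8.2]
gripper_width: 0.0612
```

```bash
python3 - <<'E'
from h import *
st(); Tc,p,d,c=wrist("w6")
E
```

```text
t 4.15 pos [ 0.5106 -0.0657  0.0025] yaw 3.23 tilt [ 0.0018 -0.0005] w 0.0612 F [-1.74  0.29  8.23] j [ 0.28  0.6  -0.35  2.03  0.37  0.57 -0.27]
```

View pics/w6.png

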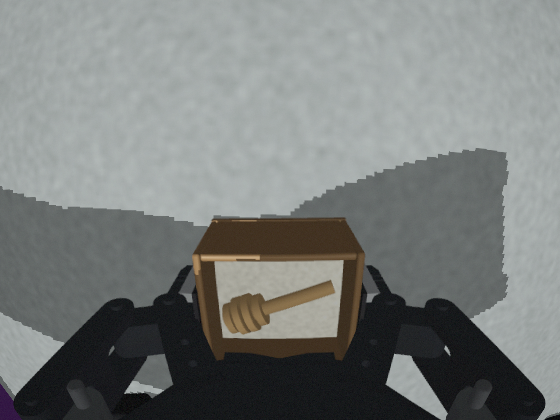

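Request:
move_arm([
  {"jaw":1,"tx":0,"ty":0,"tz":0.04,"twist":0},
  {"jaw":1,"tx":0,"ty":0,"tz":0,"twist":0},
])

```text
t: 4.4
position: [0.5098, -0.0656, 0.0032]
tool_rot: [-0.0, 1.0, 0.028, 0.0]
force: [-0.6, 0.2, -3.8]
gripper_width: 0.0615
```

```bash
python3 - <<'E'
from h import *
st()
E
```

```text
t 4.4 pos [ 0.5098 -0.0656  0.0032] yaw 3.24 tilt [0.0001 0.0001] w 0.0615 F [-0.58  0.17 -3.8 ] j [ 0.28  0.6  -0.35  2.04  0.37  0.57 -0.27]
```

Request:
move_arm([
  {"jaw":1,"tx":-0.01,"ty":0.2,"tz":-0.008,"twist":0},
  {"jaw":1,"tx":-0.015,"ty":0.25,"tz":0,"twist":0},
  {"jaw":1,"tx":-0.015,"ty":0.25,"tz":0,"twist":0},
  {"jaw":1,"tx":0,"ty":0,"tz":0,"twist":0},
])

```text
t: 4.8
position: [0.5082, -0.0347, 0.0027]
tool_rot: [-0.001, 1.0, 0.03, 0.0]
force: [-0.9, 1.7, -0.3]
gripper_width: 0.0613
```

```bash
python3 - <<'E'
from h import *
st(); Tc,p,d,c=wrist("w7"); p,d=optics.grab_frame("top");cv2.imwrite("pics/top1.png",cv2.resize(p[150:270,230:430],(800,480),interpolation=cv2.INTER_CUBIC)[:,:,::-1])
E
```

```text
t 4.8 pos [ 0.5082 -0.0347  0.0027] yaw 3.44 tilt [0.0002 0.0014] w 0.0613 F [-0.89  1.67 -0.32] j [ 0.22  0.59 -0.35  2.05  0.37  0.56 -0.33]
```

View pics/top1.png

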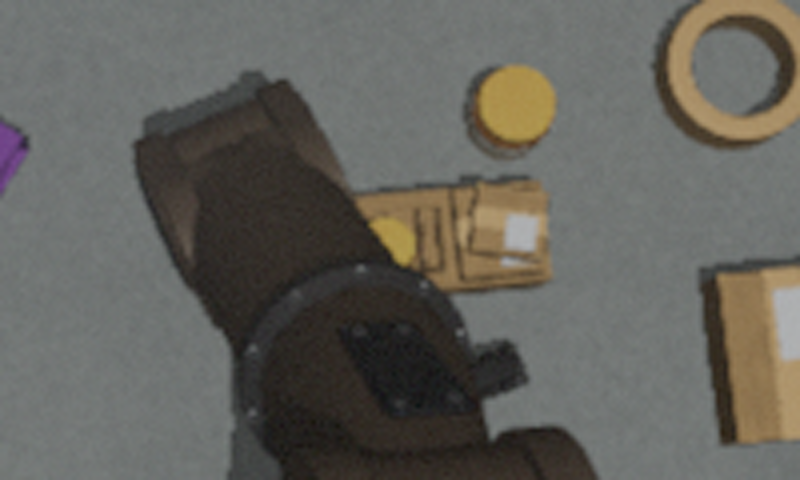

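Request:
move_arm([
  {"jaw":1,"tx":-0.016,"ty":0.28,"tz":0,"twist":0},
  {"jaw":1,"tx":-0.016,"ty":0.28,"tz":0,"twist":0},
  {"jaw":1,"tx":-0.016,"ty":0.28,"tz":0,"twist":0},
  {"jaw":1,"tx":-0.016,"ty":0.28,"tz":0,"twist":0},
  {"jaw":1,"tx":-0.016,"ty":0.28,"tz":0,"twist":0},
  {"jaw":1,"tx":-0.016,"ty":0.28,"tz":0,"twist":0},
  {"jaw":1,"tx":0,"ty":0,"tz":0,"twist":0},
  {"jaw":1,"tx":0,"ty":0,"tz":0,"twist":0},
], newtons=90)

```text
t: 5.7
position: [0.5045, 0.0305, 0.0026]
tool_rot: [-0.0, 1.0, 0.029, 0.0]
force: [-0.2, 1.3, -0.5]
gripper_width: 0.0611
```

```bash
python3 - <<'E'
from h import *
st(); Tc,p,d,c=wrist("w8"); p,d=optics.grab_frame("side");cv2.imwrite("pics/side1.png",cv2.resize(p[130:270,220:420],(800,560),interpolation=cv2.INTER_CUBIC)[:,:,::-1])
E
```

```text
t 5.7 pos [0.5045 0.0305 0.0026] yaw 3.34 tilt [0.0003 0.0005] w 0.0611 F [-0.19  1.26 -0.54] j [ 0.09  0.59 -0.34  2.06  0.36  0.55 -0.45]
```

View pics/side1.png

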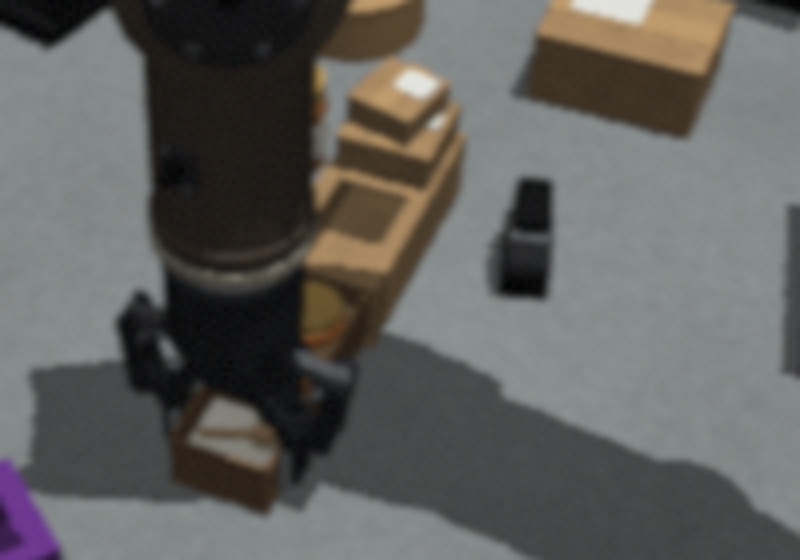

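View pics/w8.png

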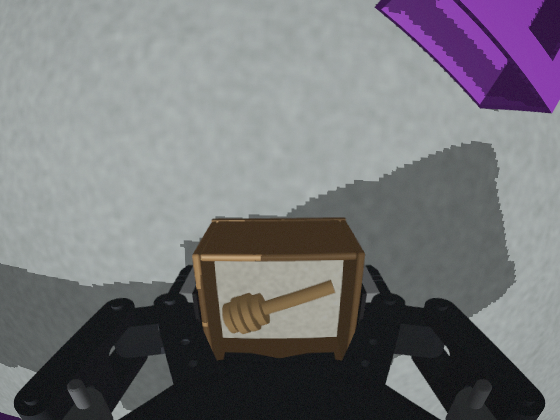

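Request:
move_arm([
  {"jaw":1,"tx":-0.012,"ty":0.2,"tz":0,"twist":0},
  {"jaw":1,"tx":-0.012,"ty":0.2,"tz":0,"twist":0},
  {"jaw":1,"tx":-0.012,"ty":0.2,"tz":0,"twist":0},
  {"jaw":1,"tx":0,"ty":0,"tz":0,"twist":0},
  {"jaw":1,"tx":0,"ty":0,"tz":0,"twist":0},
], newtons=90)

```text
t: 6.3
position: [0.5028, 0.054, 0.0025]
tool_rot: [-0.0, 1.0, 0.029, -0.0]
force: [0.2, 0.1, -4.5]
gripper_width: 0.0611
```

```bash
python3 - <<'E'
from h import *
s=st(); print(s['wrist_torque']); p,d=optics.grab_frame("side");cv2.imwrite("pics/side2.png",cv2.resize(p[130:270,220:420],(800,560),interpolation=cv2.INTER_CUBIC)[:,:,::-1])
E
```

```text
t 6.3 pos [0.5028 0.054  0.0025] yaw 3.3 tilt [-0.0003 -0.    ] w 0.0611 F [ 0.19  0.09 -4.54] j [ 0.04  0.59 -0.34  2.06  0.36  0.55 -0.5 ]
[0.20988718 0.01835792 0.05026255]
```

View pics/side2.png

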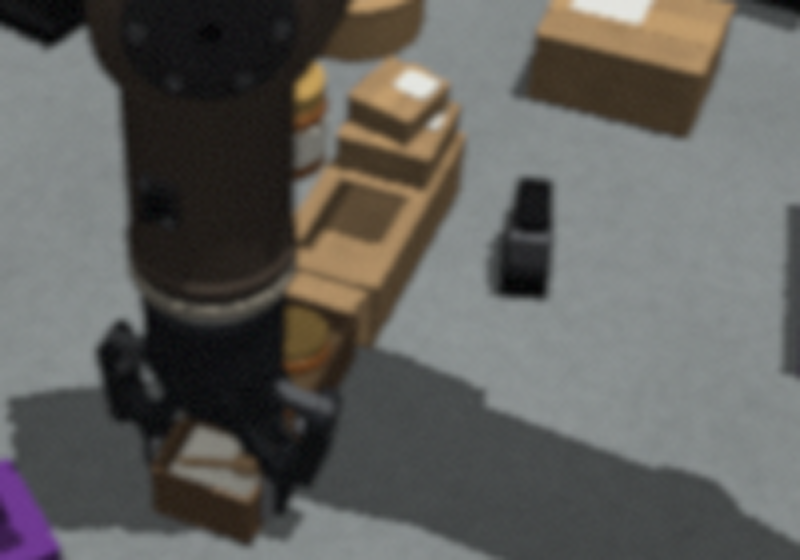

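Request:
move_arm([
  {"jaw":1,"tx":0,"ty":0,"tz":-0.05,"twist":0},
  {"jaw":1,"tx":0,"ty":0,"tz":-0.02,"twist":0},
  {"jaw":1,"tx":0,"ty":0,"tz":0,"twist":0},
])

```text
t: 6.65
position: [0.503, 0.0532, -0.0002]
tool_rot: [0.0, 1.0, 0.028, -0.0]
force: [-0.0, -0.2, -2.2]
gripper_width: 0.0613
```

```bash
python3 - <<'E'
from h import *
s=st(); print(s['wrist_torque'])
E
```

```text
t 6.65 pos [ 5.03e-01  5.32e-02 -2.00e-04] yaw 3.22 tilt [-0.0001 -0.0004] w 0.0613 F [-0.03 -0.22 -2.21] j [ 0.04  0.59 -0.33  2.06  0.36  0.55 -0.5 ]
[ 0.02309019  0.0331689  -0.07981984]
```

Request:
move_arm([
  {"jaw":1,"tx":0,"ty":0,"tz":-0.01,"twist":0},
  {"jaw":-1,"tx":0,"ty":0,"tz":0,"twist":0},
  {"jaw":-1,"tx":0,"ty":0,"tz":0,"twist":0},
  {"jaw":-1,"tx":0,"ty":0,"tz":0,"twist":0},
  {"jaw":-1,"tx":0,"ty":0,"tz":0.5,"twist":0},
  {"jaw":-1,"tx":0,"ty":0,"tz":1,"twist":0},
  {"jaw":-1,"tx":0,"ty":0,"tz":1,"twist":0},
  {"jaw":-1,"tx":0,"ty":0,"tz":0,"twist":0},
  {"jaw":-1,"tx":0,"ty":0,"tz":0,"twist":0},
])

```text
t: 7.55
position: [0.5037, 0.0535, 0.1003]
tool_rot: [0.0, 1.0, 0.028, 0.001]
force: [-0.4, -0.1, -0.6]
gripper_width: 0.0851
```

```bash
python3 - <<'E'
from h import *
s=st(); Tc,p,d,c=wrist("w9"); np.savez("w9",Tc=Tc,p=p)
a=wrectify(Tc,p,c,.44,.56,-.1,.1,.040,.0004)
cv2.imwrite("pics/r9.png",cv2.resize(a,None,fx=1.5,fy=1.5)[:,:,::-1])
E
```

```text
t 7.55 pos [0.5037 0.0535 0.1003] yaw 3.23 tilt [0.0025 0.0001] w 0.0851 F [-0.38 -0.15 -0.61] j [ 0.11  0.44 -0.42  1.98  0.26  0.77 -0.4 ]
```

View pics/w9.png

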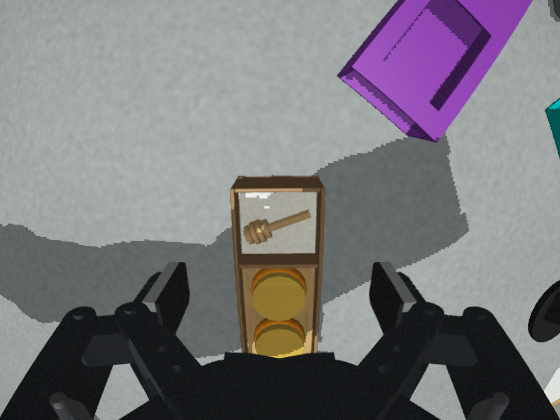

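View pics/r9.png

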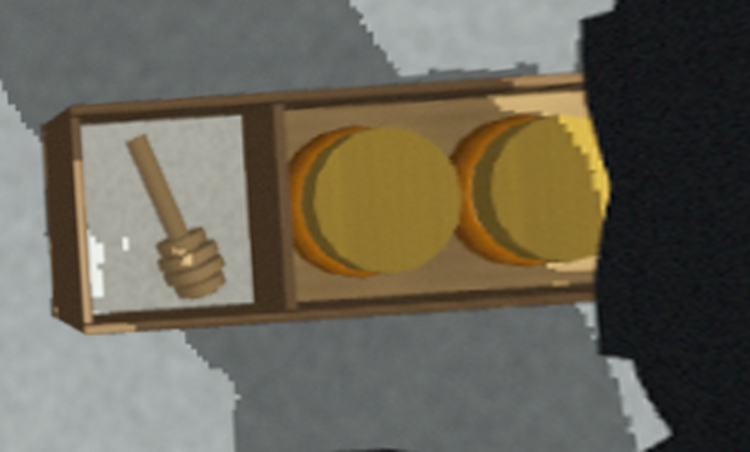

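Request:
move_arm([
  {"jaw":-1,"tx":0.03,"ty":-0.6,"tz":0,"twist":0},
  {"jaw":-1,"tx":0.05,"ty":-1,"tz":0,"twist":0},
  {"jaw":-1,"tx":0.03,"ty":-0.64,"tz":0,"twist":0},
  {"jaw":-1,"tx":0,"ty":0,"tz":0,"twist":0},
  {"jaw":-1,"tx":0,"ty":0,"tz":-0.6,"twist":0},
  {"jaw":-1,"tx":0,"ty":0,"tz":-0.9,"twist":0},
  {"jaw":-1,"tx":0,"ty":0,"tz":0,"twist":0},
  {"jaw":-1,"tx":0,"ty":0,"tz":0,"twist":0},
])

```text
t: 8.4
position: [0.5063, -0.0352, 0.0388]
tool_rot: [-0.0, 1.0, 0.029, -0.002]
force: [0.0, 0.9, 0.2]
gripper_width: 0.0858
```

```bash
python3 - <<'E'
from h import *
s=st(); Tc,p,d,c=wrist("w10")
E
```

```text
t 8.4 pos [ 0.5063 -0.0352  0.0388] yaw 3.32 tilt [-0.0031  0.0004] w 0.0858 F [0.05 0.89 0.24] j [ 0.24  0.53 -0.37  2.03  0.31  0.64 -0.28]
```

View pics/w10.png

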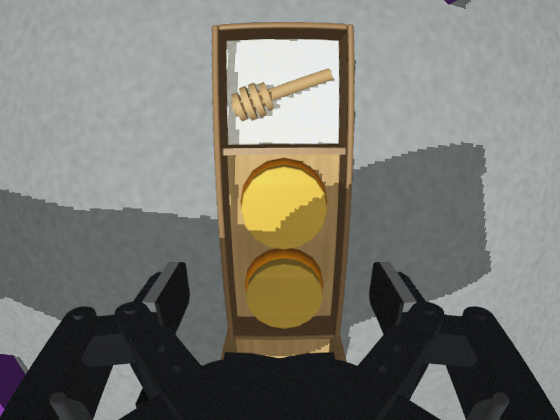

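Request:
move_arm([
  {"jaw":-1,"tx":0.03,"ty":0,"tz":-0.5,"twist":0},
  {"jaw":-1,"tx":0,"ty":0,"tz":-0.43,"twist":0},
  {"jaw":-1,"tx":0,"ty":0,"tz":0,"twist":0},
  {"jaw":-1,"tx":0,"ty":0,"tz":0,"twist":0},
  {"jaw":1,"tx":0,"ty":0,"tz":0,"twist":0},
  {"jaw":1,"tx":0,"ty":0,"tz":0,"twist":0},
  {"jaw":1,"tx":0,"ty":0,"tz":0,"twist":0},
  {"jaw":1,"tx":0,"ty":0,"tz":0,"twist":0},
], newtons=60)

```text
t: 9.25
position: [0.5095, -0.036, 0.0036]
tool_rot: [0.0, 1.0, 0.028, 0.001]
force: [-0.7, -0.5, 9.0]
gripper_width: 0.0616
```

```bash
python3 - <<'E'
from h import *
s=st(); print(s['wrist_torque'])
E
```

```text
t 9.25 pos [ 0.5095 -0.036   0.0036] yaw 3.26 tilt [ 0.002  -0.0003] w 0.0616 F [-0.75 -0.53  8.96] j [ 0.21  0.59 -0.33  2.05  0.35  0.56 -0.31]
[-0.00427448  0.42235257  0.0486004 ]
```

Request:
move_arm([
  {"jaw":1,"tx":0,"ty":0,"tz":0.1,"twist":0},
  {"jaw":1,"tx":0,"ty":0,"tz":0.15,"twist":0},
  {"jaw":1,"tx":0,"ty":0,"tz":0.1,"twist":0},
  {"jaw":1,"tx":0,"ty":0,"tz":0,"twist":0},
  {"jaw":1,"tx":0,"ty":0,"tz":0,"twist":0},
], newtons=90)

```text
t: 9.75
position: [0.5086, -0.0361, 0.0163]
tool_rot: [0.0, 1.0, 0.028, 0.0]
force: [-0.1, 0.4, -4.0]
gripper_width: 0.0604
```

```bash
python3 - <<'E'
from h import *
s=st(); print(s['wrist_torque']); p,d=optics.grab_frame("side");cv2.imwrite("pics/side3.png",cv2.resize(p[130:270,220:420],(800,560),interpolation=cv2.INTER_CUBIC)[:,:,::-1])
E
```

```text
t 9.75 pos [ 0.5086 -0.0361  0.0163] yaw 3.24 tilt [ 0.0002 -0.    ] w 0.0604 F [-0.11  0.43 -3.97] j [ 0.22  0.57 -0.35  2.04  0.34  0.59 -0.3 ]
[-0.09650106  0.05065268 -0.05245331]
```

View pics/side3.png

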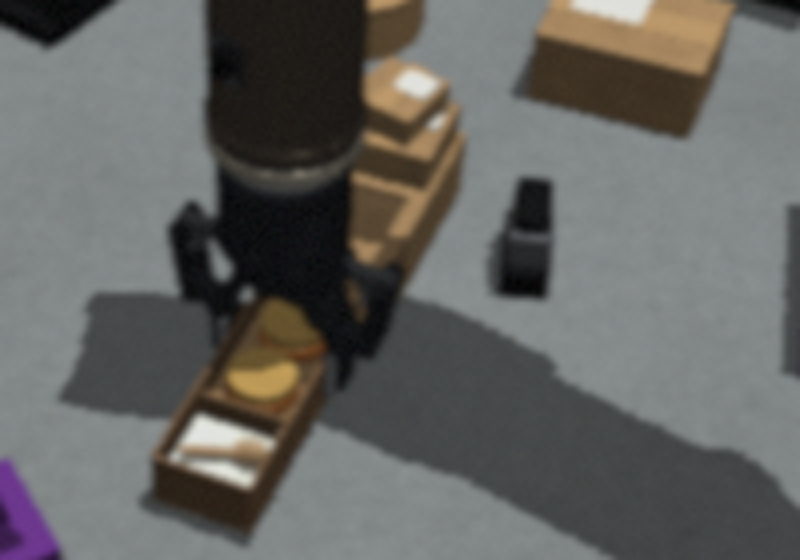

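Request:
move_arm([
  {"jaw":1,"tx":-0.1,"ty":0.2,"tz":0,"twist":0},
  {"jaw":1,"tx":-0.2,"ty":0.35,"tz":0,"twist":0},
  {"jaw":1,"tx":-0.2,"ty":0.4,"tz":0,"twist":0.2},
  {"jaw":1,"tx":-0.2,"ty":0.4,"tz":0,"twist":0.4},
  {"jaw":1,"tx":-0.2,"ty":0.35,"tz":0,"twist":0.5},
  {"jaw":1,"tx":-0.2,"ty":0.3,"tz":0,"twist":0.6},
  {"jaw":1,"tx":-0.1,"ty":0.15,"tz":0,"twist":0.6},
  {"jaw":1,"tx":0,"ty":0,"tz":0,"twist":0.6},
  {"jaw":1,"tx":0,"ty":0,"tz":0,"twist":0.6},
  {"jaw":1,"tx":0,"ty":0,"tz":0,"twist":0.6},
])

```text
t: 10.8
position: [0.4602, 0.0506, 0.0162]
tool_rot: [0.0, 0.962, 0.274, 0.0]
force: [-0.3, 0.2, -3.5]
gripper_width: 0.0605
```

```bash
python3 - <<'E'
from h import *
s=st(); print(s['wrist_torque'])
E
```

```text
t 10.8 pos [0.4602 0.0506 0.0162] yaw 31.84 tilt [ 0.     -0.0001] w 0.0605 F [-0.34  0.2  -3.47] j [ 0.13  0.54 -0.47  2.14  0.46  0.55 -0.12]
[-0.06168215 -0.05760804 -0.06614199]
```

Request:
move_arm([
  {"jaw":1,"tx":0,"ty":0,"tz":0,"twist":0.7},
  {"jaw":1,"tx":0,"ty":0,"tz":0,"twist":0.7},
  {"jaw":1,"tx":0,"ty":0,"tz":0,"twist":0.7},
  {"jaw":1,"tx":0,"ty":0,"tz":0,"twist":0.7},
  {"jaw":1,"tx":0,"ty":0,"tz":0,"twist":0.7},
  {"jaw":1,"tx":0,"ty":0,"tz":0,"twist":0.7},
  {"jaw":1,"tx":0,"ty":0,"tz":0,"twist":0.7},
  {"jaw":1,"tx":0,"ty":0,"tz":0,"twist":0.7},
  {"jaw":1,"tx":0,"ty":0,"tz":0,"twist":0.7},
  {"jaw":1,"tx":0,"ty":0,"tz":0,"twist":0.7},
])

```text
t: 11.8
position: [0.4603, 0.0504, 0.0163]
tool_rot: [0.0, 0.766, 0.643, 0.0]
force: [-0.9, 0.2, -4.2]
gripper_width: 0.0607
```

```bash
python3 - <<'E'
from h import *
s=st(); print(s['wrist_torque'])
E
```

```text
t 11.8 pos [0.4603 0.0504 0.0163] yaw 79.97 tilt [ 0.0003 -0.0001] w 0.0607 F [-0.85  0.17 -4.2 ] j [ 0.29  0.6  -0.69  2.13  0.65  0.63  0.54]
[-0.03114189 -0.0564024   0.00383881]
```

Request:
move_arm([
  {"jaw":1,"tx":0,"ty":0.1,"tz":0,"twist":0.7},
  {"jaw":1,"tx":0,"ty":0.1,"tz":0,"twist":0.7},
  {"jaw":1,"tx":0,"ty":0.1,"tz":0,"twist":0.7},
  {"jaw":1,"tx":0,"ty":0.1,"tz":0,"twist":0.7},
  {"jaw":1,"tx":0,"ty":0.1,"tz":0,"twist":0.7},
  {"jaw":1,"tx":0,"ty":0.1,"tz":0,"twist":0.7},
  {"jaw":1,"tx":0,"ty":0,"tz":0,"twist":0.7},
  {"jaw":1,"tx":0,"ty":0,"tz":0,"twist":0.7},
])

```text
t: 12.6
position: [0.4604, 0.0745, 0.0163]
tool_rot: [0.0, 0.511, 0.859, 0.0]
force: [0.8, 0.2, -3.9]
gripper_width: 0.0609
```

```bash
python3 - <<'E'
from h import *
s=st(); print(s['wrist_torque'])
E
```

```text
t 12.6 pos [0.4604 0.0745 0.0163] yaw 118.48 tilt [ 0.0004 -0.0001] w 0.0609 F [ 0.82  0.22 -3.86] j [ 0.35  0.66 -0.86  2.11  0.78  0.72  1.04]
[-0.02405492 -0.09098701  0.03506127]
```

Request:
move_arm([
  {"jaw":1,"tx":0,"ty":0,"tz":0,"twist":0.7},
  {"jaw":1,"tx":0,"ty":0,"tz":0,"twist":0.7},
  {"jaw":1,"tx":0,"ty":0,"tz":0,"twist":0.7},
  {"jaw":1,"tx":0,"ty":0,"tz":0,"twist":0.7},
  {"jaw":1,"tx":0,"ty":0,"tz":0,"twist":0.7},
  {"jaw":1,"tx":0,"ty":0,"tz":0,"twist":0.7},
  {"jaw":1,"tx":0,"ty":0,"tz":0,"twist":0.7},
  {"jaw":1,"tx":0,"ty":0,"tz":0,"twist":0.7},
])

```text
t: 13.4
position: [0.4605, 0.0742, 0.0162]
tool_rot: [0.0, 0.2, 0.98, -0.0]
force: [0.0, 0.2, -4.7]
gripper_width: 0.0607
```

```bash
python3 - <<'E'
from h import *
s=st(); print(s['wrist_torque'])
E
```

```text
t 13.4 pos [0.4605 0.0742 0.0162] yaw 156.96 tilt [ 0.0005 -0.0002] w 0.0607 F [ 0.    0.21 -4.69] j [ 0.45  0.74 -1.01  2.11  0.9   0.81  1.61]
[ 0.08522079 -0.02416045 -0.00062946]
```

Request:
move_arm([
  {"jaw":1,"tx":0,"ty":0,"tz":0,"twist":0.7},
  {"jaw":1,"tx":0,"ty":0,"tz":0,"twist":0.7},
  {"jaw":1,"tx":0,"ty":0,"tz":0,"twist":0.7},
  {"jaw":1,"tx":0,"ty":0,"tz":0,"twist":0.7},
  {"jaw":1,"tx":0,"ty":0,"tz":0,"twist":0.6},
  {"jaw":1,"tx":0,"ty":0,"tz":0,"twist":0.5},
  {"jaw":1,"tx":0,"ty":0,"tz":0,"twist":0},
  {"jaw":1,"tx":0,"ty":0,"tz":0,"twist":0},
])

```text
t: 14.2
position: [0.4605, 0.0742, 0.0162]
tool_rot: [0.0, -0.029, 1.0, 0.0]
force: [0.2, 0.5, -3.9]
gripper_width: 0.061
```

```bash
python3 - <<'E'
from h import *
s=st(); print(s['wrist_torque']); Tc,p,d,c=wrist("w11"); np.savez("w11",Tc=Tc,p=p)
p,d=optics.grab_frame("side");cv2.imwrite("pics/side4.png",cv2.resize(p[130:290,220:420],(750,600),interpolation=cv2.INTER_CUBIC)[:,:,::-1])
E
```

```text
t 14.2 pos [0.4605 0.0742 0.0162] yaw -176.63 tilt [0.0001 0.    ] w 0.061 F [ 0.24  0.54 -3.87] j [ 0.5   0.79 -1.1   2.1   0.96  0.88  2.01]
[-0.00081207  0.00471339 -0.04942553]
```

View pics/w11.png

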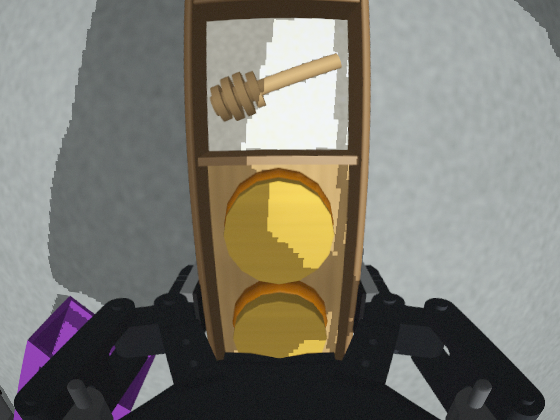

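View pics/side4.png

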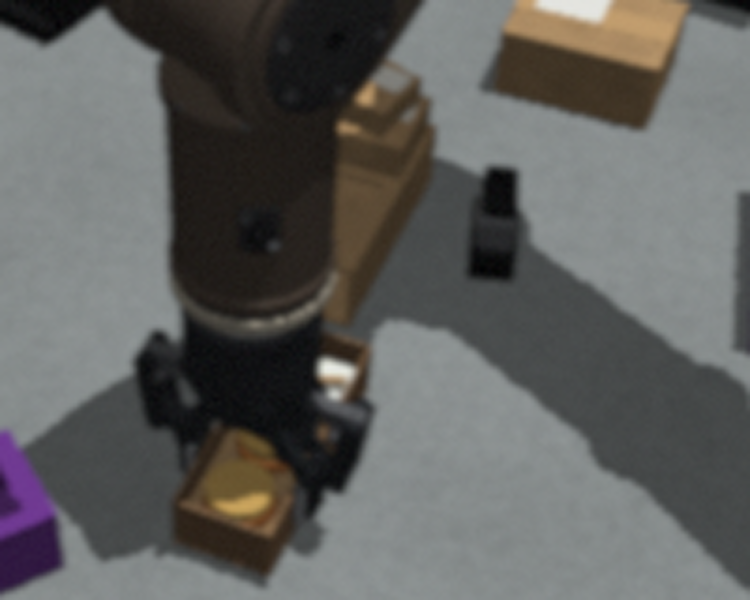

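Request:
move_arm([
  {"jaw":1,"tx":0.2,"ty":-0.1,"tz":-0.04,"twist":0},
  {"jaw":1,"tx":0.3,"ty":-0.2,"tz":-0.05,"twist":0},
  {"jaw":1,"tx":0.3,"ty":-0.2,"tz":-0.05,"twist":0},
  {"jaw":1,"tx":0.28,"ty":-0.2,"tz":-0.04,"twist":0},
  {"jaw":1,"tx":0,"ty":0,"tz":0,"twist":0},
  {"jaw":1,"tx":0,"ty":0,"tz":0,"twist":0},
  {"jaw":1,"tx":0,"ty":0,"tz":0,"twist":0},
])

```text
t: 15.0
position: [0.5032, 0.0465, 0.009]
tool_rot: [-0.0, -0.03, 1.0, 0.0]
force: [-0.7, -0.4, -4.6]
gripper_width: 0.0609
```

```bash
python3 - <<'E'
from h import *
s=st(); print(s['wrist_torque']); Tc,p,d,c=wrist("w12"); np.savez("w12",Tc=Tc,p=p,d=d)
a=wrectify(Tc,p,c,.45,.57,-.25,0.05,.052,.0004)
for k in range(0,300,25): a[k]=(255,0,0)
for k in range(0,750,25): a[:,k]=(255,0,0)
cv2.imwrite("pics/r12.png",a[:,:,::-1])
E
```

```text
t 15.0 pos [0.5032 0.0465 0.009 ] yaw -176.57 tilt [-0.0004  0.0003] w 0.0609 F [-0.66 -0.41 -4.64] j [ 0.53  0.84 -1.08  2.02  0.97  0.92  2.12]
[0.10111886 0.01349808 0.03798214]
```

View pics/w12.png

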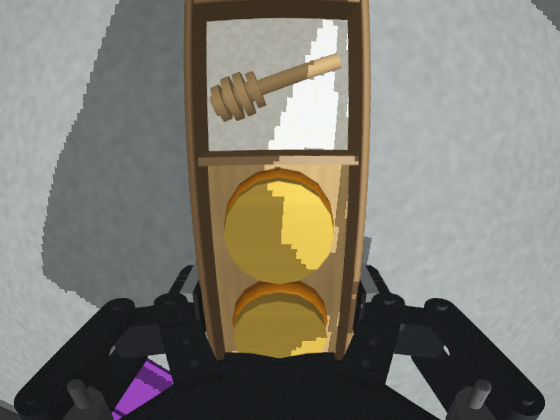

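View pics/r12.png

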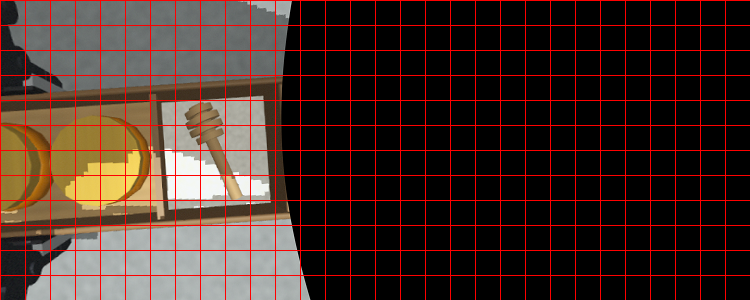

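```bash
python3 - <<'E'
from h import *
p,d=optics.grab_frame("top");cv2.imwrite("pics/top5.png",cv2.resize(p[150:270,230:430],(800,480),interpolation=cv2.INTER_CUBIC)[:,:,::-1])
p,d=optics.grab_frame("side");cv2.imwrite("pics/side5.png",cv2.resize(p[140:260,240:390],(750,600),interpolation=cv2.INTER_CUBIC)[:,:,::-1])
E
```

```text
(no output)
```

View pics/top5.png

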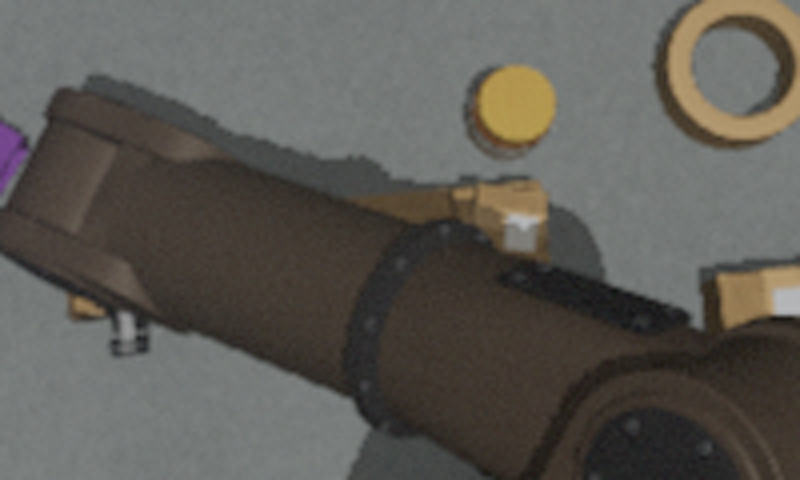

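View pics/side5.png

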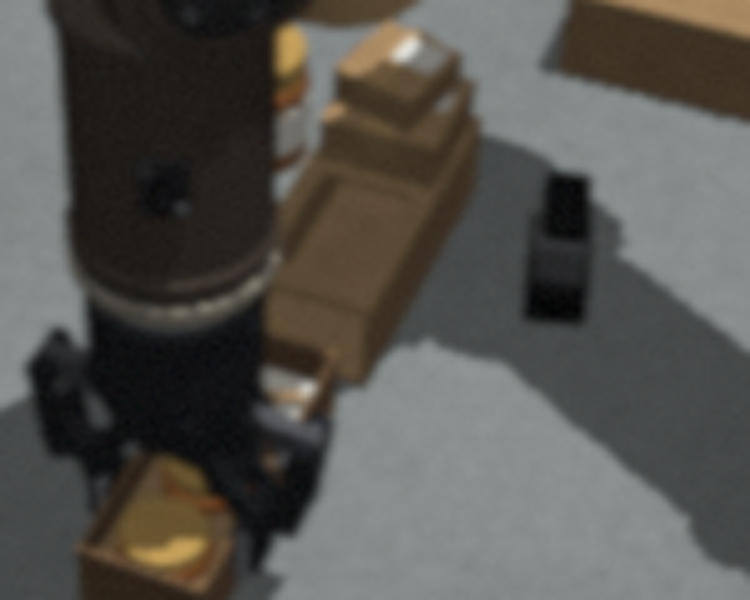

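```bash
python3 - <<'E'
from h import *
p,d=optics.grab_frame("top");X=cloud("top",d)
for v,u in [(200,250),(200,290),(215,320),(222,350),(235,360),(255,395),(300,380)]: print(v,u,np.round(np.median(X[v-2:v+3,u-2:u+3].reshape(-1,3),0),3))
p,d=optics.grab_frame("side");X=cloud("side",d)
# lowest visible arm points above sleeve area
m=(X[...,0]>.40)&(X[...,0]<.58)&(X[...,1]>-.3)&(X[...,1]<-.09)&(X[...,2]>.115)&(d>0)
print(m.sum(), X[m][:,2].min() if m.any() else None)
m=(X[...,0]>.3)&(X[...,0]<.58)&(X[...,1]>-.35)&(X[...,1]<.02)&(X[...,2]>.115)&(d>0)
print(m.sum(), np.percentile(X[m][:,2],[0,1,5,50]))
E
```

```text
200 250 [0.495 0.053 0.42 ]
200 290 [ 0.483 -0.034  0.487]
215 320 [ 0.443 -0.091  0.543]
222 350 [ 0.423 -0.142  0.59 ]
235 360 [ 0.397 -0.156  0.615]
255 395 [ 0.356 -0.201  0.694]
300 380 [ 0.282 -0.182  0.637]
0 None
6165 [0.35876405 0.3815584  0.41860764 0.48728066]
```

Request:
move_arm([
  {"jaw":1,"tx":0.01,"ty":-0.17,"tz":0,"twist":0},
  {"jaw":1,"tx":0.012,"ty":-0.2,"tz":0,"twist":0},
  {"jaw":1,"tx":0.012,"ty":-0.2,"tz":0,"twist":0},
  {"jaw":1,"tx":0.012,"ty":-0.2,"tz":0,"twist":0},
  {"jaw":1,"tx":0,"ty":0,"tz":0,"twist":0},
])

```text
t: 15.75
position: [0.5056, 0.0132, 0.0087]
tool_rot: [-0.0, -0.028, 1.0, -0.001]
force: [-0.2, 0.1, -4.2]
gripper_width: 0.0611
```

```bash
python3 - <<'E'
from h import *
s=st(); print(s['wrist_torque']); p,d=optics.grab_frame("side");cv2.imwrite("pics/side6.png",cv2.resize(p[140:260,240:390],(750,600),interpolation=cv2.INTER_CUBIC)[:,:,::-1])
E
```

```text
t 15.75 pos [0.5056 0.0132 0.0087] yaw -176.75 tilt [-0.0006 -0.0011] w 0.0611 F [-0.2   0.11 -4.17] j [ 0.6   0.84 -1.08  2.01  0.97  0.92  2.18]
[ 0.04009765  0.03018708 -0.00681602]
```

View pics/side6.png

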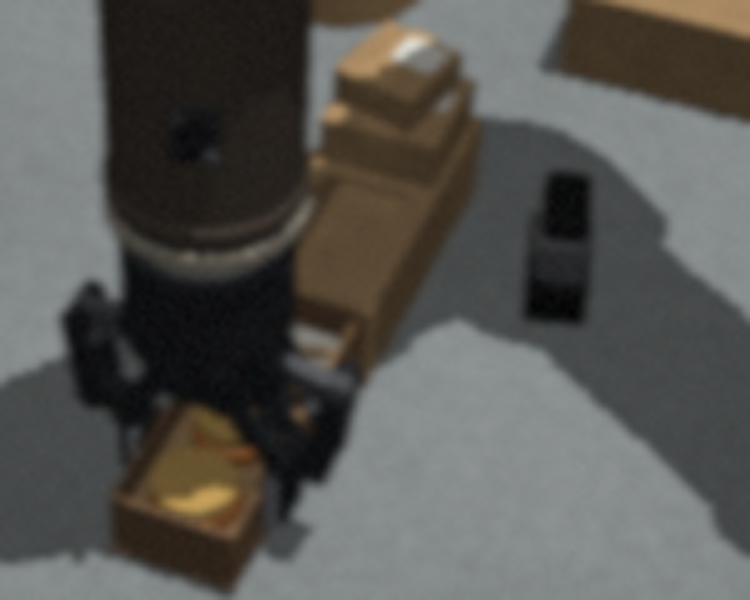

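Request:
move_arm([
  {"jaw":1,"tx":0.014,"ty":-0.24,"tz":0,"twist":0},
  {"jaw":1,"tx":0.014,"ty":-0.24,"tz":0,"twist":0},
  {"jaw":1,"tx":0.014,"ty":-0.24,"tz":0,"twist":0},
  {"jaw":1,"tx":0.014,"ty":-0.24,"tz":0,"twist":0},
  {"jaw":1,"tx":0,"ty":0,"tz":0,"twist":0},
])

```text
t: 16.3
position: [0.5079, -0.0254, 0.0087]
tool_rot: [-0.0, -0.028, 1.0, -0.001]
force: [-0.0, -0.2, -3.3]
gripper_width: 0.0605
```

```bash
python3 - <<'E'
from h import *
s=st(); print(s['wrist_torque'])
E
```

```text
t 16.3 pos [ 0.5079 -0.0254  0.0087] yaw -176.77 tilt [-0.0006 -0.0011] w 0.0605 F [-0.03 -0.18 -3.32] j [ 0.67  0.85 -1.08  2.01  0.97  0.93  2.26]
[ 0.06449773 -0.01675768 -0.02618282]
```

Request:
move_arm([
  {"jaw":1,"tx":0.014,"ty":-0.22,"tz":-0.01,"twist":0},
  {"jaw":1,"tx":0.014,"ty":-0.22,"tz":-0.01,"twist":0},
  {"jaw":1,"tx":0.014,"ty":-0.22,"tz":-0.01,"twist":0},
  {"jaw":1,"tx":0.014,"ty":-0.22,"tz":0,"twist":0},
  {"jaw":1,"tx":0.012,"ty":-0.18,"tz":0,"twist":0},
  {"jaw":1,"tx":0,"ty":0,"tz":0,"twist":0},
  {"jaw":1,"tx":0,"ty":0,"tz":0,"twist":0},
])

```text
t: 17.0
position: [0.5106, -0.0656, 0.0078]
tool_rot: [0.0, -0.029, 1.0, 0.0]
force: [-1.3, -0.7, -3.7]
gripper_width: 0.0611
```

```bash
python3 - <<'E'
from h import *
s=st(); print(s['wrist_torque']); p,d=optics.grab_frame("side");cv2.imwrite("pics/side7.png",cv2.resize(p[140:260,240:390],(750,600),interpolation=cv2.INTER_CUBIC)[:,:,::-1])
Tc,p,d,c=wrist("w13"); np.savez("w13",Tc=Tc,p=p,d=d)
E
```

```text
t 17.0 pos [ 0.5106 -0.0656  0.0078] yaw -176.64 tilt [0.     0.0004] w 0.0611 F [-1.28 -0.65 -3.72] j [ 0.75  0.85 -1.08  1.99  0.97  0.94  2.34]
[ 0.04861147 -0.0072401   0.02981105]
```

View pics/side7.png

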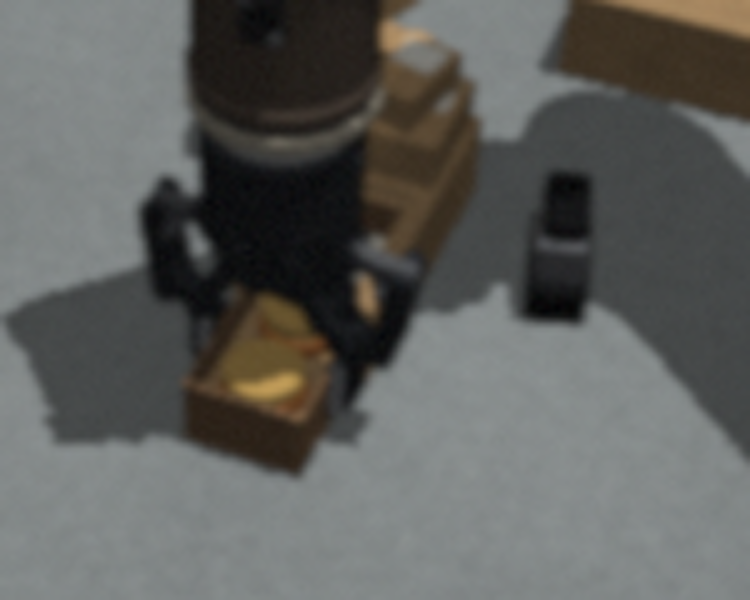

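View pics/w13.png

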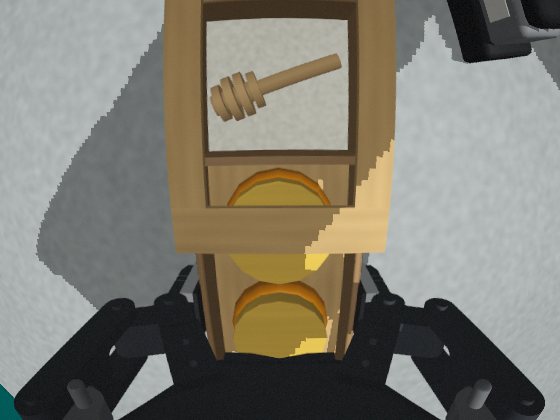

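```bash
python3 - <<'E'
from h import *
z=np.load("w13.npz"); Tc=z['Tc']; c=optics.calibration("wrist")
print(np.round(wplane(Tc,c,[[175,253],[280,252],[387,252]],.052),4))
print(np.round(wplane(Tc,c,[[164,50],[396,50]],.052),4))
print(np.round(wplane(Tc,c,[[205,255],[355,255],[210,320],[350,320]],.045),4))
E
```

```text
[[ 0.5482 -0.091   0.052 ]
 [ 0.5123 -0.094   0.052 ]
 [ 0.4756 -0.0955  0.052 ]]
[[ 0.5517 -0.1576  0.052 ]
 [ 0.4807 -0.1619  0.052 ]]
[[ 0.5391 -0.0877  0.045 ]
 [ 0.4849 -0.0909  0.045 ]
 [ 0.5383 -0.0585  0.045 ]
 [ 0.4822 -0.0617  0.045 ]]
```

Request:
move_arm([
  {"jaw":1,"tx":0.009,"ty":-0.15,"tz":0,"twist":0},
  {"jaw":1,"tx":0.009,"ty":-0.15,"tz":0,"twist":0},
  {"jaw":1,"tx":0,"ty":0,"tz":-0.015,"twist":0},
  {"jaw":1,"tx":0,"ty":0,"tz":-0.015,"twist":0},
  {"jaw":1,"tx":0,"ty":0,"tz":0,"twist":0},
])

```text
t: 17.6
position: [0.5114, -0.0778, 0.0068]
tool_rot: [0.0, -0.029, 1.0, -0.0]
force: [-0.3, -1.1, -0.6]
gripper_width: 0.0611
```

```bash
python3 - <<'E'
from h import *
s=st(); print(s['wrist_torque']); 
Tc,p,d,c=wrist("w14"); np.savez("w14",Tc=Tc,p=p,d=d)
E
```

```text
t 17.6 pos [ 0.5114 -0.0778  0.0068] yaw -176.63 tilt [ 0.0002 -0.0006] w 0.0611 F [-0.3  -1.13 -0.57] j [ 0.77  0.86 -1.08  1.99  0.98  0.94  2.37]
[-0.37290828  0.14920287  0.03715558]
```

View pics/w14.png

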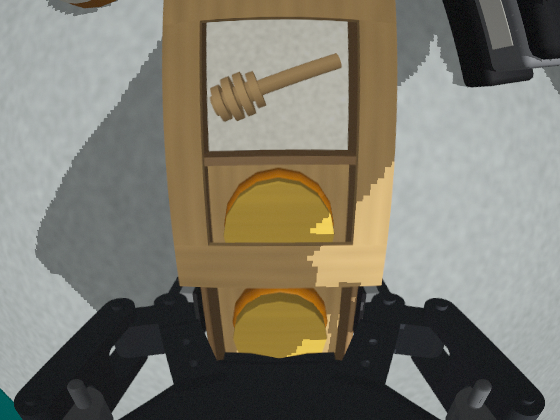

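Request:
move_arm([
  {"jaw":-1,"tx":0,"ty":0,"tz":0,"twist":0},
  {"jaw":-1,"tx":0,"ty":0,"tz":0,"twist":0},
  {"jaw":-1,"tx":0,"ty":0,"tz":0,"twist":0},
  {"jaw":-1,"tx":0,"ty":0,"tz":0.5,"twist":0},
  {"jaw":-1,"tx":0,"ty":0,"tz":1,"twist":0},
  {"jaw":-1,"tx":0,"ty":0,"tz":0.3,"twist":0},
  {"jaw":-1,"tx":-0.05,"ty":0.8,"tz":0,"twist":0},
  {"jaw":-0.2,"tx":-0.07,"ty":1,"tz":0,"twist":0},
  {"jaw":-0.2,"tx":-0.01,"ty":0.2,"tz":0,"twist":0},
  {"jaw":-0.2,"tx":0,"ty":0,"tz":0,"twist":0},
])

```text
t: 18.65
position: [0.506, 0.0042, 0.0788]
tool_rot: [0.0, -0.031, 1.0, 0.0]
force: [0.5, -0.5, -0.2]
gripper_width: 0.0512
```

```bash
python3 - <<'E'
from h import *
s=st(); print(s['wrist_torque']); 
Tc,p,d,c=wrist("w15"); np.savez("w15",Tc=Tc,p=p,d=d)
a=wrectify(Tc,p,c,.45,.57,-.17,0.0,.045,.0004)
for k in range(0,300,25): a[k]=(255,0,0)
for k in range(0,425,25): a[:,k]=(255,0,0)
cv2.imwrite("pics/r15.png",cv2.resize(a,None,fx=1.5,fy=1.5)[:,:,::-1])
E
```

```text
t 18.65 pos [0.506  0.0042 0.0788] yaw -176.4 tilt [0.0005 0.0003] w 0.0512 F [ 0.51 -0.49 -0.2 ] j [ 0.68  0.75 -1.17  1.97  0.83  1.02  2.31]
[-0.0552532   0.01694014 -0.03464273]
```

View pics/w15.png

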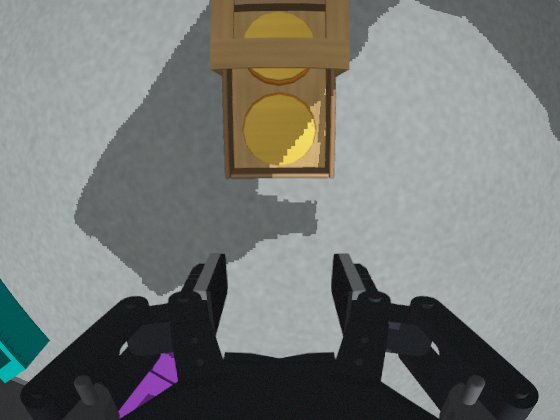

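View pics/r15.png

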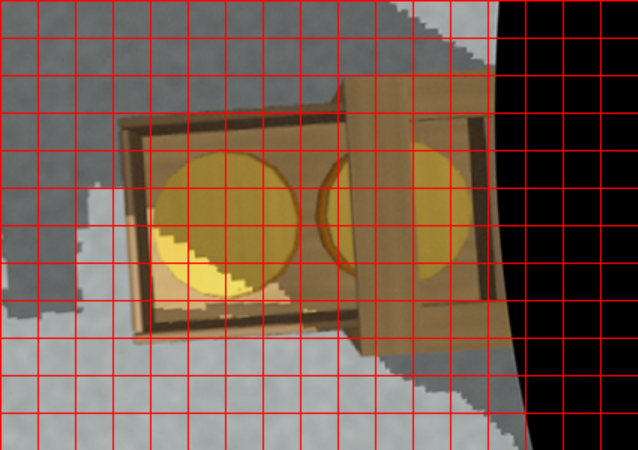

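Request:
move_arm([
  {"jaw":-0.2,"tx":0,"ty":0,"tz":-0.5,"twist":0},
  {"jaw":-0.2,"tx":0,"ty":0,"tz":-0.8,"twist":0},
  {"jaw":-0.2,"tx":0,"ty":0,"tz":-0.45,"twist":0},
  {"jaw":-0.2,"tx":0,"ty":0,"tz":0,"twist":0},
  {"jaw":-0.2,"tx":0,"ty":0,"tz":0,"twist":0},
])

```text
t: 19.2
position: [0.5061, 0.0016, 0.0087]
tool_rot: [-0.0, -0.029, 1.0, -0.0]
force: [0.4, 0.5, 1.0]
gripper_width: 0.0513
```

```bash
python3 - <<'E'
from h import *
s=st(); print(s['wrist_torque']); 
Tc,p,d,c=wrist("w16")
E
```

```text
t 19.2 pos [0.5061 0.0016 0.0087] yaw -176.68 tilt [-0.0007 -0.0001] w 0.0513 F [0.43 0.52 1.04] j [ 0.62  0.83 -1.07  2.01  0.96  0.91  2.21]
[ 0.07239243  0.0195549  -0.02736725]
```

View pics/w16.png

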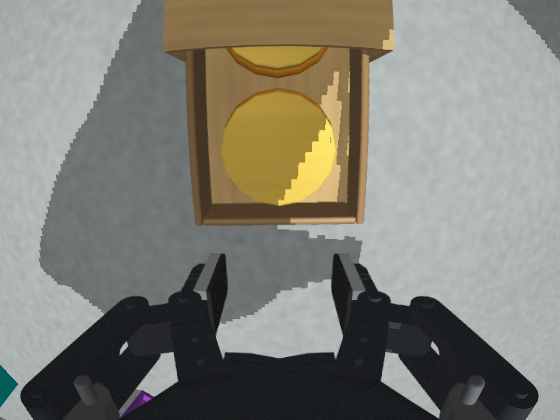

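Request:
move_arm([
  {"jaw":-0.2,"tx":0.018,"ty":-0.3,"tz":0,"twist":0},
  {"jaw":-0.2,"tx":0.009,"ty":-0.15,"tz":0,"twist":0},
  {"jaw":-0.2,"tx":0.009,"ty":-0.15,"tz":0,"twist":0},
  {"jaw":-0.2,"tx":0.009,"ty":-0.15,"tz":0,"twist":0},
  {"jaw":-0.2,"tx":0.009,"ty":-0.15,"tz":0,"twist":0},
  {"jaw":-0.2,"tx":0.009,"ty":-0.15,"tz":0,"twist":0},
])

```text
t: 19.85
position: [0.5088, -0.0396, 0.0088]
tool_rot: [0.0, -0.03, 1.0, 0.0]
force: [-0.1, 3.0, 1.8]
gripper_width: 0.0514
```

```bash
python3 - <<'E'
from h import *
s=st(); print(s['wrist_torque']); 
Tc,p,d,c=wrist("w17")
E
```

```text
t 19.85 pos [ 0.5088 -0.0396  0.0088] yaw -176.59 tilt [0.0004 0.0006] w 0.0514 F [-0.1   3.04  1.8 ] j [ 0.7   0.84 -1.07  2.01  0.96  0.92  2.3 ]
[ 0.58015369  0.00627419 -0.01563417]
```

View pics/w17.png

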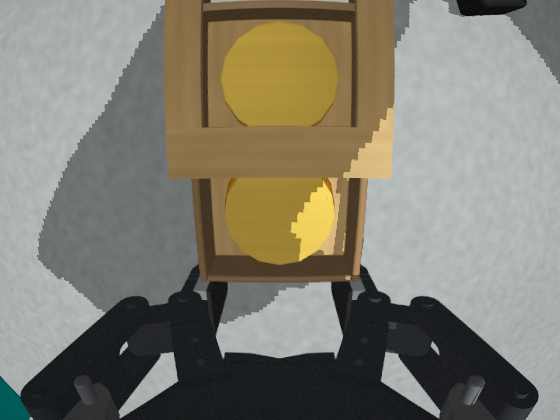

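```bash
cat > meas.py <<'E'
from h import *
import sys
def run(rows_end, rows_mouth, save):
    pass
E
python3 - <<'E'
from h import *
Tc,p,d,c=wrist("w18"); np.savez("w18",Tc=Tc,p=p)
print(np.round(wplane(Tc,c,[[205,281],[280,282],[355,281]],.043),4)); print(np.round(wplane(Tc,c,[[167,180],[280,178],[392,180]],.052),4))
st()
E
```

```text
[[ 0.5382 -0.0511  0.043 ]
 [ 0.5094 -0.0528  0.043 ]
 [ 0.4806 -0.0543  0.043 ]]
[[ 0.5482 -0.0921  0.052 ]
 [ 0.5119 -0.0944  0.052 ]
 [ 0.4759 -0.0962  0.052 ]]
t 19.95 pos [ 0.5086 -0.0409  0.0084] yaw -176.68 tilt [-0.0004 -0.0008] w 0.0513 F [ 0.    0.66 -0.84] j [ 0.7   0.84 -1.07  2.01  0.96  0.92  2.3 ]
```

Request:
move_arm([
  {"jaw":-0.2,"tx":0.009,"ty":-0.15,"tz":0,"twist":0},
  {"jaw":-0.2,"tx":0.009,"ty":-0.15,"tz":0,"twist":0},
  {"jaw":-0.2,"tx":0.009,"ty":-0.15,"tz":0,"twist":0},
  {"jaw":-0.2,"tx":0.009,"ty":-0.15,"tz":0,"twist":0},
  {"jaw":-0.2,"tx":0.009,"ty":-0.15,"tz":0,"twist":0},
  {"jaw":-0.2,"tx":0,"ty":0,"tz":0,"twist":0},
])

```text
t: 20.55
position: [0.5104, -0.0711, 0.0084]
tool_rot: [-0.0, -0.029, 1.0, -0.0]
force: [-0.8, 0.3, -0.2]
gripper_width: 0.0513
```

```bash
python3 - <<'E'
from h import *
s=st(); print(s['wrist_torque']); 
Tc,p,d,c=wrist("w19"); np.savez("w19",Tc=Tc,p=p)
E
```

```text
t 20.55 pos [ 0.5104 -0.0711  0.0084] yaw -176.7 tilt [-0.0004 -0.0009] w 0.0513 F [-0.76  0.26 -0.15] j [ 0.75  0.85 -1.07  1.99  0.96  0.93  2.36]
[-0.0120948   0.01680498 -0.00762343]
```

View pics/w19.png

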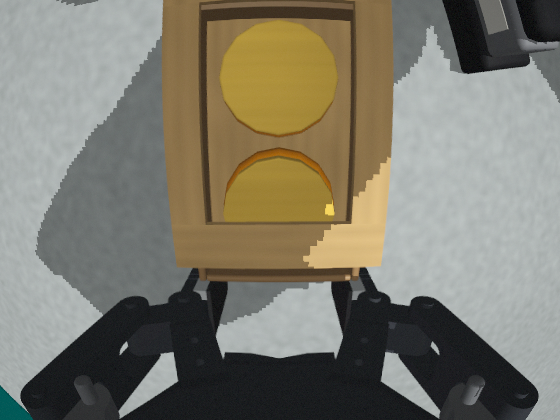

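Request:
move_arm([
  {"jaw":-0.2,"tx":0.006,"ty":-0.1,"tz":0,"twist":0},
  {"jaw":-0.2,"tx":0.006,"ty":-0.1,"tz":0,"twist":0},
])

```text
t: 20.8
position: [0.5109, -0.0775, 0.0086]
tool_rot: [-0.0, -0.03, 1.0, 0.0]
force: [-0.1, 1.0, 0.1]
gripper_width: 0.0513
```

Request:
move_arm([
  {"jaw":-0.2,"tx":0.002,"ty":-0.04,"tz":0,"twist":0},
])

```text
t: 20.9
position: [0.511, -0.0794, 0.0086]
tool_rot: [-0.0, -0.029, 1.0, 0.0]
force: [0.2, 1.4, 0.8]
gripper_width: 0.051
```

```bash
python3 - <<'E'
from h import *
s=st(); print(s['wrist_torque']); 
Tc,p,d,c=wrist("w20"); np.savez("w20",Tc=Tc,p=p)
cv2.imwrite("pics/w20c.png",cv2.resize(p[200:320,150:410],None,fx=3,fy=3,interpolation=cv2.INTER_CUBIC)[:,:,::-1])
E
```

```text
t 20.9 pos [ 0.511  -0.0794  0.0086] yaw -176.62 tilt [-0.      0.0001] w 0.051 F [0.16 1.38 0.75] j [ 0.77  0.85 -1.07  1.99  0.96  0.93  2.38]
[ 0.3946621   0.01646499 -0.0010261 ]
```

View pics/w20c.png

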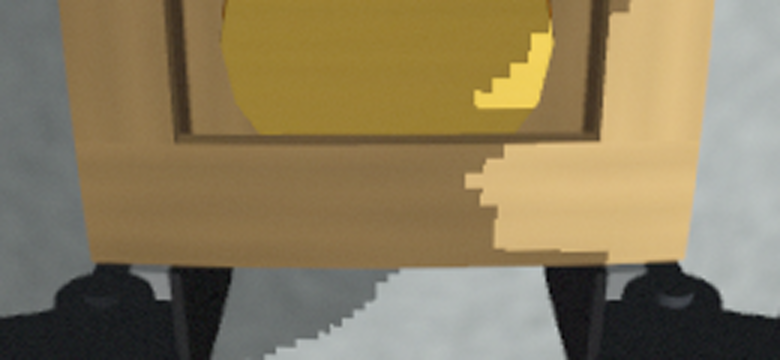

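Request:
move_arm([
  {"jaw":-0.2,"tx":0.002,"ty":-0.04,"tz":0,"twist":0},
])

```text
t: 21.05
position: [0.5111, -0.0807, 0.0086]
tool_rot: [-0.0, -0.03, 1.0, 0.0]
force: [0.5, 1.8, 0.6]
gripper_width: 0.0512
```

Request:
move_arm([
  {"jaw":-0.2,"tx":0.001,"ty":-0.025,"tz":0,"twist":0},
])

```text
t: 21.15
position: [0.5111, -0.0815, 0.0086]
tool_rot: [0.0, -0.03, 1.0, 0.0]
force: [-0.8, 4.0, -0.6]
gripper_width: 0.0512
```

Request:
move_arm([
  {"jaw":-0.2,"tx":0.001,"ty":-0.025,"tz":0,"twist":0},
])

```text
t: 21.25
position: [0.5111, -0.0823, 0.0086]
tool_rot: [0.0, -0.03, 1.0, 0.0]
force: [-0.6, 4.7, 0.0]
gripper_width: 0.051
```

```bash
python3 - <<'E'
from h import *
s=st(); print(s['wrist_torque']); 
Tc,p,d,c=wrist("w21"); np.savez("w21",Tc=Tc,p=p)
for f in ("w19","w20","w21"):
    z=np.load(f+".npz"); P=z['p'].astype(int).sum(2)
    col=P[180:300,260:280].mean(1); g=np.diff(col); print(f,[ (180+i,int(g[i])) for i in np.argsort(-abs(g))[:6]])
E
```

```text
t 21.25 pos [ 0.5111 -0.0823  0.0086] yaw -176.58 tilt [0.     0.0007] w 0.051 F [-0.63  4.7   0.02] j [ 0.77  0.85 -1.07  1.99  0.96  0.93  2.39]
[0.68162518 0.01513411 0.01020575]
w19 [(np.int64(268), -95), (np.int64(281), 74), (np.int64(224), 49), (np.int64(221), -47), (np.int64(296), 43), (np.int64(223), 38)]
w20 [(np.int64(244), -61), (np.int64(247), 61), (np.int64(248), 37), (np.int64(293), 32), (np.int64(243), -21), (np.int64(245), -11)]
w21 [(np.int64(249), -65), (np.int64(252), 52), (np.int64(253), 45), (np.int64(295), 36), (np.int64(298), 34), (np.int64(248), -18)]
```

Request:
move_arm([
  {"jaw":-0.2,"tx":0.0,"ty":-0.02,"tz":0,"twist":0},
  {"jaw":-0.2,"tx":0,"ty":0,"tz":0,"twist":0},
])

```text
t: 21.5
position: [0.5111, -0.0834, 0.0086]
tool_rot: [-0.0, -0.03, 1.0, 0.0]
force: [0.1, 2.9, -2.1]
gripper_width: 0.0513
```

Request:
move_arm([
  {"jaw":-0.2,"tx":-0.02,"ty":0.3,"tz":0,"twist":0},
  {"jaw":-0.2,"tx":-0.03,"ty":0.5,"tz":0,"twist":0},
  {"jaw":-0.2,"tx":-0.05,"ty":1,"tz":0.5,"twist":0},
  {"jaw":-0.2,"tx":0,"ty":1,"tz":1,"twist":-0.5},
  {"jaw":-0.2,"tx":0,"ty":1,"tz":1,"twist":-1},
  {"jaw":-0.2,"tx":0,"ty":0.5,"tz":0.5,"twist":-1},
  {"jaw":-0.2,"tx":0,"ty":0,"tz":0,"twist":-1},
  {"jaw":-0.2,"tx":0,"ty":0,"tz":0,"twist":-1},
  {"jaw":-0.2,"tx":0,"ty":0,"tz":0,"twist":-1},
])

```text
t: 22.4
position: [0.507, 0.0795, 0.1196]
tool_rot: [0.0, 0.298, 0.955, -0.0]
force: [0.0, 0.3, 0.3]
gripper_width: 0.051
```

```bash
python3 - <<'E'
from h import *
s=st(); p,d=optics.grab_frame("side");cv2.imwrite("pics/side8.png",cv2.resize(p[140:240,260:360],(600,600),interpolation=cv2.INTER_CUBIC)[:,:,::-1])
p,d=optics.grab_frame("top");cv2.imwrite("pics/top8.png",cv2.resize(p[150:270,230:430],(800,480),interpolation=cv2.INTER_CUBIC)[:,:,::-1])
E
```

```text
t 22.4 pos [0.507  0.0795 0.1196] yaw 145.31 tilt [ 0.0005 -0.0012] w 0.051 F [0.   0.3  0.35] j [ 0.48  0.62 -1.05  1.92  0.64  0.99  1.67]
```

View pics/side8.png

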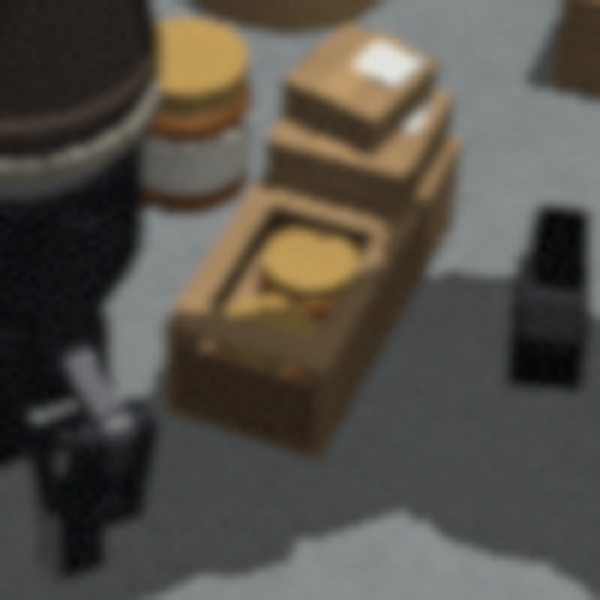

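View pics/top8.png

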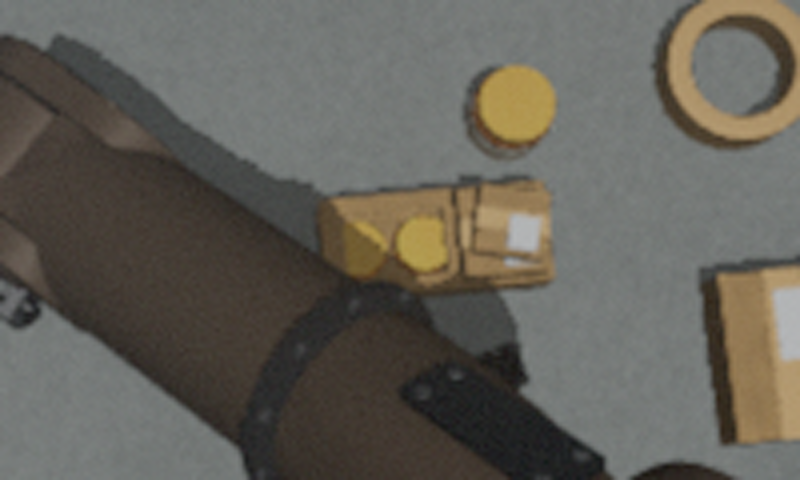

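Request:
move_arm([
  {"jaw":-1,"tx":0,"ty":0,"tz":0,"twist":-1},
  {"jaw":-1,"tx":0,"ty":0,"tz":0,"twist":-1},
  {"jaw":-1,"tx":0,"ty":0,"tz":0,"twist":-1},
  {"jaw":-1,"tx":0,"ty":0,"tz":0,"twist":-1},
  {"jaw":-1,"tx":0,"ty":0,"tz":0,"twist":-1},
  {"jaw":-1,"tx":0,"ty":0,"tz":0,"twist":-1},
  {"jaw":-1,"tx":0,"ty":0,"tz":0,"twist":-1},
  {"jaw":-1,"tx":0,"ty":0,"tz":0,"twist":-1},
  {"jaw":-1,"tx":0,"ty":0,"tz":0,"twist":-1},
  {"jaw":-1,"tx":0,"ty":0,"tz":0,"twist":-1},
])

```text
t: 23.5
position: [0.5068, 0.0792, 0.1192]
tool_rot: [0.0, 0.784, 0.621, -0.0]
force: [-0.9, 0.4, 0.1]
gripper_width: 0.085
```

Request:
move_arm([
  {"jaw":-1,"tx":0,"ty":0,"tz":0,"twist":-1},
  {"jaw":-1,"tx":0,"ty":0,"tz":0,"twist":-1},
  {"jaw":-1,"tx":0,"ty":0,"tz":0,"twist":-1},
  {"jaw":-1,"tx":0,"ty":0,"tz":0,"twist":-1},
  {"jaw":-1,"tx":0,"ty":0,"tz":0,"twist":-1},
  {"jaw":-1,"tx":0,"ty":0,"tz":0,"twist":-1},
  {"jaw":-1,"tx":0,"ty":0,"tz":0,"twist":-1},
  {"jaw":-1,"tx":0,"ty":-0.5,"tz":0,"twist":-1},
  {"jaw":-1,"tx":0,"ty":-0.5,"tz":0,"twist":-1},
  {"jaw":-1,"tx":0,"ty":0,"tz":0,"twist":-1},
])

```text
t: 24.5
position: [0.5066, 0.0362, 0.1188]
tool_rot: [0.001, 0.998, 0.068, -0.001]
force: [-0.3, 0.4, -0.2]
gripper_width: 0.0852
```

```bash
python3 - <<'E'
from h import *
s=st(); Tc,p,d,c=wrist("w22"); np.savez("w22",Tc=Tc,p=p)
E
```

```text
t 24.5 pos [0.5066 0.0362 0.1188] yaw 7.83 tilt [-0.0016 -0.0022] w 0.0852 F [-0.25  0.39 -0.2 ] j [ 0.17  0.42 -0.45  1.96  0.25  0.82 -0.28]
```

View pics/w22.png

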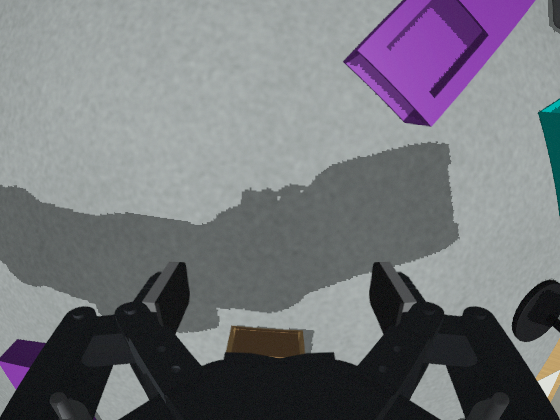

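Request:
move_arm([
  {"jaw":-1,"tx":0,"ty":-0.5,"tz":0,"twist":-0.4},
  {"jaw":-1,"tx":0.02,"ty":-0.8,"tz":0,"twist":-0.2},
  {"jaw":-1,"tx":0.05,"ty":-0.8,"tz":0,"twist":0},
  {"jaw":-1,"tx":0,"ty":0,"tz":0,"twist":0},
  {"jaw":-1,"tx":0,"ty":0,"tz":0,"twist":0},
])

```text
t: 25.05
position: [0.5097, -0.0457, 0.1191]
tool_rot: [0.0, 0.999, 0.035, -0.0]
force: [-0.2, 1.0, 0.0]
gripper_width: 0.0856
```

```bash
python3 - <<'E'
from h import *
s=st(); Tc,p,d,c=wrist("w23"); np.savez("w23",Tc=Tc,p=p,d=d)
cv2.imwrite("pics/w23c.png",cv2.resize(p[180:350,190:370],(760,718),interpolation=cv2.INTER_CUBIC)[:600,:,::-1])
E
```

```text
t 25.05 pos [ 0.5097 -0.0457  0.1191] yaw 4.02 tilt [-0.0006 -0.0001] w 0.0856 F [-0.16  0.99  0.01] j [ 0.3   0.42 -0.42  1.95  0.23  0.82 -0.17]
```

View pics/w23c.png

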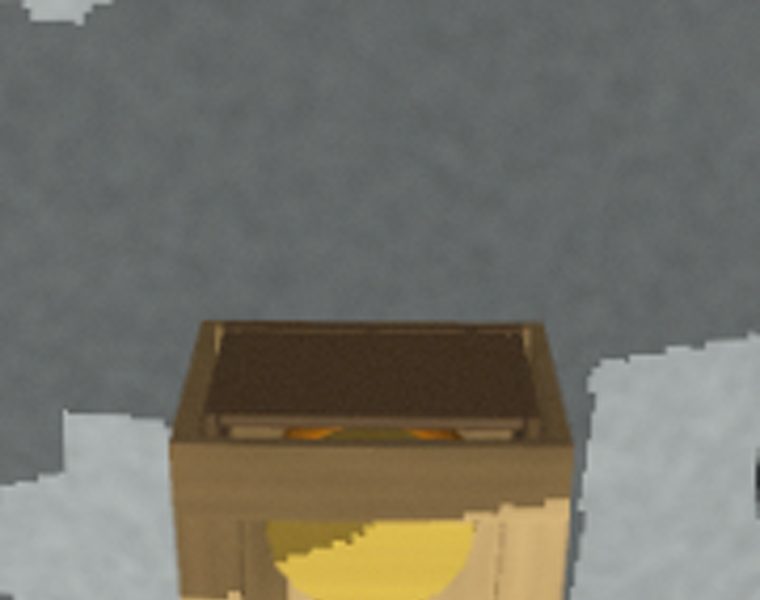

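```bash
python3 - <<'E'
from h import *
z=np.load("w23.npz"); Tc=z['Tc']; p=z['p']; c=optics.calibration("wrist")
f=760/180
def W(u,v,zz): return np.round(wplane(Tc,c,[[190+u/f-.5,180+v/f-.5]],zz)[0],4)
print("rim",W(217,415,.043),W(372,415,.043),W(527,416,.043))
print("mouth top",W(172,441,.052),W(372,443,.052),W(573,441,.052))
print("mouth bottom",W(203,322,0),W(372,323,0),W(542,323,0))
print("tray bottom edge",W(372,331,.003),W(372,333,.003),W(372,336,.003))
im=cv2.resize(p[250:295,230:330],None,fx=8,fy=8,interpolation=cv2.INTER_CUBIC)
im=np.clip(im.astype(float)*1.8,0,255).astype(np.uint8)
cv2.imwrite("pics/w23d.png",im[:,:,::-1])
E
```

```text
rim [ 0.4841 -0.0955  0.043 ] [ 0.5121 -0.0932  0.043 ] [ 0.5402 -0.0916  0.043 ]
mouth top [ 0.4771 -0.0964  0.052 ] [ 0.5122 -0.0938  0.052 ] [ 0.5475 -0.0913  0.052 ]
mouth bottom [ 0.4765 -0.0976  0.    ] [ 0.512  -0.0951  0.    ] [ 0.5477 -0.0928  0.    ]
tray bottom edge [ 0.512  -0.0955  0.003 ] [ 0.5121 -0.096   0.003 ] [ 0.5121 -0.0966  0.003 ]
```

View pics/w23d.png

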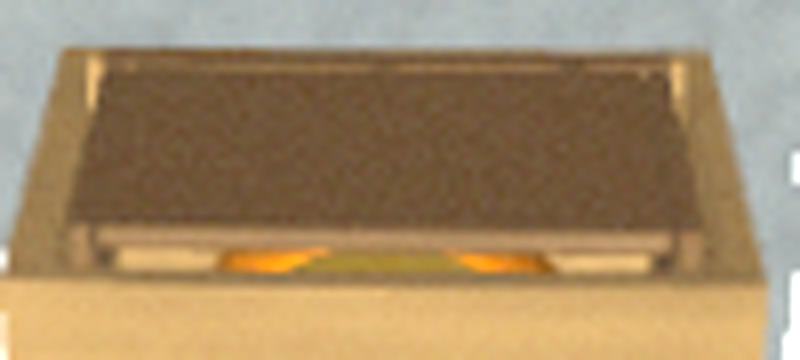

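Request:
move_arm([
  {"jaw":-1,"tx":0,"ty":0.2,"tz":0.6,"twist":0},
  {"jaw":-1,"tx":-0.3,"ty":0.8,"tz":0.8,"twist":0},
  {"jaw":-1,"tx":-0.5,"ty":1,"tz":0.8,"twist":0},
  {"jaw":-1,"tx":-0.5,"ty":1,"tz":0.5,"twist":0},
  {"jaw":-1,"tx":-0.5,"ty":1,"tz":0,"twist":0},
  {"jaw":-1,"tx":-0.4,"ty":1,"tz":0,"twist":0},
  {"jaw":-1,"tx":0,"ty":0.8,"tz":0,"twist":0},
  {"jaw":-1,"tx":0,"ty":0,"tz":0,"twist":0},
  {"jaw":-1,"tx":0,"ty":0,"tz":0,"twist":0},
])

```text
t: 26.0
position: [0.423, 0.1848, 0.2243]
tool_rot: [0.0, 0.999, 0.037, -0.0]
force: [0.8, -0.0, -0.5]
gripper_width: 0.0851
```

```bash
python3 - <<'E'
from h import *
st()
p,d=optics.grab_frame("top"); cv2.imwrite("pics/top9.png",p[:,:,::-1])
cv2.imwrite("pics/top9c.png",cv2.resize(p[150:270,270:430],(800,600),interpolation=cv2.INTER_CUBIC)[:,:,::-1])
for q in ["mouth","jar_end","parcel_low","parcel_top","honey_jar","tape_roll","return_parcel","packed_box"]:
    r=spotter.tip_of("top",q); print(q,[(round(a['p'],2),np.round(a['location'],4)) for a in r[:3]])
E
```

```text
t 26.0 pos [0.423  0.1848 0.2243] yaw 4.23 tilt [-0.0003 -0.0001] w 0.0851 F [ 0.83 -0.03 -0.54] j [-0.03  0.23 -0.58  1.93  0.15  1.02 -0.61]
mouth [(0.82, array([0.7802, 0.1889, 0.0236])), (0.65, array([ 0.2401, -0.3609,  0.0254])), (0.63, array([ 0.5209, -0.2247,  0.0493]))]
jar_end [(0.59, array([ 0.5147, -0.0968,  0.0253]))]
parcel_low [(0.47, array([ 0.5215, -0.2263,  0.0508])), (0.32, array([ 0.5269, -0.2303,  0.0829]))]
parcel_top [(0.8, array([ 0.5265, -0.23  ,  0.0797]))]
honey_jar [(0.73, array([ 0.6106, -0.2323, -0.0031]))]
tape_roll [(0.71, array([ 0.6387, -0.4047,  0.0016]))]
return_parcel [(0.96, array([ 0.4258, -0.4241, -0.0014]))]
packed_box [(0.79, array([0.462 , 0.4157, 0.0014]))]
```

View pics/top9c.png

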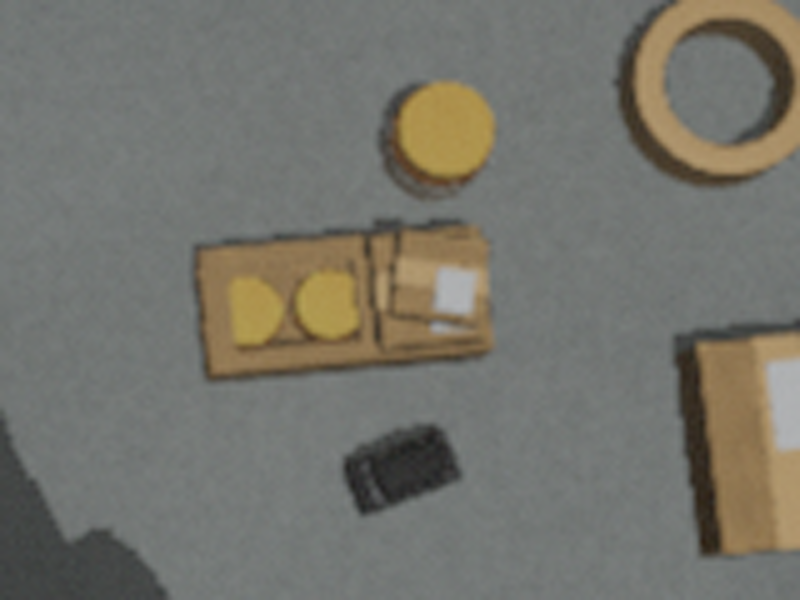

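View pics/top9.png

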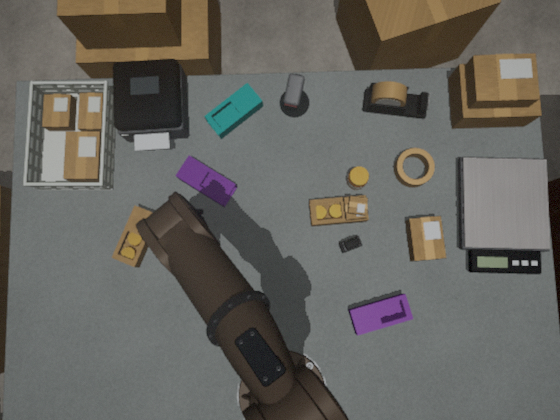

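```bash
python3 - <<'E'
from cell import sign_off
print(sign_off())
E
```

```text
the job is handed in; nothing more can be done
None
```

The tray is now fully home in the sleeve, dipper end first, with both jars under the window beside the mouth. I handed the job in at about 26.4 s.

I gripped the protruding dipper end and drew the tray straight out. I then regripped it nearer the jars, lifted it about 12 mm and turned it 180° level. I fed it back in and pushed the last 60 mm on the jar end, until the push force rose to about 4.7 N.

**Last checks:**
- **Flush:** The wrist picture puts the jar-end rim about 0.6 mm outside the mouth plane. It puts the tray's lower edge 0.5–1 mm inside. The two disagree by about the measuring accuracy, so I take it as flush.
- **Sleeve:** The top picture shows it shifted about 1–2 mm towards its closed end, which fits the tray having bottomed out. The wrist pictures showed no clear shift. The two parcels are still stacked on it.
- **Other things:** The honey jar, tape roll, return parcel and packed box look where they were in the top picture, and the stamp does too by eye. The jars are upright in the window.
- **Network reports:** In the last picture the detector found the jar end within about 4 mm of where I measured it. It did not report the sleeve's own mouth, only look-alikes and a wrong spot, so the flush reading rests on my own measurements.

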